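# Ice the sample box and shut its lid

### The job

The tubes in the rack are about to go into the sample box: use the scoop to put at least three ice cubes from the blue ice pan into the dark grey box, then swing its lid fully shut. Do not touch the ice with the gripper and leave none on the table; the scoop goes back into the ice pan, standing on its bowl as it was. Disturb nothing else.

Things in the scene. Friction and masses are not known exactly. Their poses are not given: they have to be found in the camera images.
- ice_pan: Blue foam ice pan fixed to the table, outside 224 x 150 x 45 mm (x, y, z), inside 200 x 126 mm, walls 12 mm, inner floor 10 mm above the table, rim 45 mm above it. Origin: centre of the underside; its long side is its x, which points away from the robot. The ice lies in the far (+x) half, the scoop stands in the near half.
- scoop: Steel scoop, 0.13 kg. Origin: under the bowl; +x to its lip, z up. Flat bowl x -45 to +50, 84 wide; back wall 40 high at x -45, sides slope from 40 high at x -15 to nothing at x +36, thin open lip at x +50. Black handle 22 wide (y), 13 thick, from x -46, z 50 rising backwards at 50 degrees for 105 mm. Starts standing on the pan's floor, near half, handle over the near rim.
- scoop_grip (a point): Middle of the scoop's black handle, best gripped from above across its 22 mm width (the scoop's y): at x -85, z +96 mm in the scoop's frame.
- scoop_bowl (a point): Middle of the scoop's bowl, 18 mm above its underside.
- cool_box: Dark grey insulated sample box fixed to the table, outside 122 x 122 x 75 mm (x, y, z), inside 102 x 102 mm, inner floor 10 mm and rim 75 mm above the table. Origin: centre of the underside; +x points to the hinge side, away from the robot.
- cool_box_in (a point): Middle of the space inside the sample box, 30 mm above the table.
- box_lid (a joint): Hinge of the box's lid along the top of its +x wall: 0 = shut, the orange tab down behind the catch rim in front; 1.85 to 2.06 rad = open, leaning back. Stays put near upright, falls shut by itself below about 1.0 rad. Lid 122 x 122 mm, 14 mm thick, with a plug inside; the tab reaches 9 mm beyond its free edge.
- box_lid_hinge (a point): Middle of the hinge line, at the rim's height.
- box_lid_edge (a point): Middle of the lid's free edge, 122 mm from the hinge.
- wash_bottle: White wash bottle with a red spout, 185 mm tall, standing beside the work; not to be disturbed. Origin: centre of its underside.
- lab_timer: Small white bench timer, 62 mm tall, standing beside the work; not to be disturbed. Origin: centre of its underside.
- ice0: Clear ice cube, 26 mm along each edge, with melted, rounded edges; wet and slippery, 16 g. Origin: its centre.
- ice1: Clear ice cube, 26 mm along each edge, with melted, rounded edges; wet and slippery, 16 g. Origin: its centre.
- ice2: Clear ice cube, 26 mm along each edge, with melted, rounded edges; wet and slippery, 16 g. Origin: its centre.
- ice3: Clear ice cube, 26 mm along each edge, with melted, rounded edges; wet and slippery, 16 g. Origin: its centre.
- ice4: Clear ice cube, 26 mm along each edge, with melted, rounded edges; wet and slippery, 16 g. Origin: its centre.
- ice5: Clear ice cube, 26 mm along each edge, with melted, rounded edges; wet and slippery, 16 g. Origin: its centre.
- ice6: Clear ice cube, 26 mm along each edge, with melted, rounded edges; wet and slippery, 16 g. Origin: its centre.

How it is judged:
On the way, in this order (a step that is already met when the one before it is completed fails the run):
1. ice is carried in the scoop's bowl, clear above the pan's rim (((distance between ice0 and scoop_bowl below 0.06 m and height (world z) of ice0 above 0.085 m) or (distance between ice1 and scoop_bowl below 0.06 m and height (world z) of ice1 above 0.085 m) or (distance between ice2 and scoop_bowl below 0.06 m and height (world z) of ice2 above 0.085 m) or (distance between ice3 and scoop_bowl below 0.06 m and height (world z) of ice3 above 0.085 m) or (distance between ice4 and scoop_bowl below 0.06 m and height (world z) of ice4 above 0.085 m) or (distance between ice5 and scoop_bowl below 0.06 m and height (world z) of ice5 above 0.085 m) or (distance between ice6 and scoop_bowl below 0.06 m and height (world z) of ice6 above 0.085 m))), for 0.2 s.
2. at least three ice cubes lie in the sample box (((distance between ice0 and cool_box_in below 0.072 m and (distance between each of ice1, ice2 and cool_box_in below 0.072 m or distance between each of ice1, ice3 and cool_box_in below 0.072 m or distance between each of ice1, ice4 and cool_box_in below 0.072 m or distance between each of ice1, ice5 and cool_box_in below 0.072 m or distance between each of ice1, ice6 and cool_box_in below 0.072 m or distance between each of ice2, ice3 and cool_box_in below 0.072 m or distance between each of ice2, ice4 and cool_box_in below 0.072 m or distance between each of ice2, ice5 and cool_box_in below 0.072 m or distance between each of ice2, ice6 and cool_box_in below 0.072 m or distance between each of ice3, ice4 and cool_box_in below 0.072 m or distance between each of ice3, ice5 and cool_box_in below 0.072 m or distance between each of ice3, ice6 and cool_box_in below 0.072 m or distance between each of ice4, ice5 and cool_box_in below 0.072 m or distance between each of ice4, ice6 and cool_box_in below 0.072 m or distance between each of ice5, ice6 and cool_box_in below 0.072 m)) or (distance between ice1 and cool_box_in below 0.072 m and (distance between each of ice2, ice3 and cool_box_in below 0.072 m or distance between each of ice2, ice4 and cool_box_in below 0.072 m or distance between each of ice2, ice5 and cool_box_in below 0.072 m or distance between each of ice2, ice6 and cool_box_in below 0.072 m or distance between each of ice3, ice4 and cool_box_in below 0.072 m or distance between each of ice3, ice5 and cool_box_in below 0.072 m or distance between each of ice3, ice6 and cool_box_in below 0.072 m or distance between each of ice4, ice5 and cool_box_in below 0.072 m or distance between each of ice4, ice6 and cool_box_in below 0.072 m or distance between each of ice5, ice6 and cool_box_in below 0.072 m)) or (distance between ice2 and cool_box_in below 0.072 m and (distance between each of ice3, ice4 and cool_box_in below 0.072 m or distance between each of ice3, ice5 and cool_box_in below 0.072 m or distance between each of ice3, ice6 and cool_box_in below 0.072 m or distance between each of ice4, ice5 and cool_box_in below 0.072 m or distance between each of ice4, ice6 and cool_box_in below 0.072 m or distance between each of ice5, ice6 and cool_box_in below 0.072 m)) or (distance between ice3 and cool_box_in below 0.072 m and (distance between each of ice4, ice5 and cool_box_in below 0.072 m or distance between each of ice4, ice6 and cool_box_in below 0.072 m or distance between each of ice5, ice6 and cool_box_in below 0.072 m)) or (distance between ice4 and cool_box_in below 0.072 m and distance between each of ice5, ice6 and cool_box_in below 0.072 m))), for 0.2 s.
At the end, for the whole second after the job is handed in: At least three ice cubes lie in the sample box below its rim, all other cubes in the box or the pan; the lid is shut (below 0.06 rad); the scoop stands in the pan (bowl's centre inside the walls, under 55 mm high, tilted under 0.6 rad); ice and scoop are at rest (((distance between ice0 and cool_box_in below 0.072 m and (distance between each of ice1, ice2 and cool_box_in below 0.072 m or distance between each of ice1, ice3 and cool_box_in below 0.072 m or distance between each of ice1, ice4 and cool_box_in below 0.072 m or distance between each of ice1, ice5 and cool_box_in below 0.072 m or distance between each of ice1, ice6 and cool_box_in below 0.072 m or distance between each of ice2, ice3 and cool_box_in below 0.072 m or distance between each of ice2, ice4 and cool_box_in below 0.072 m or distance between each of ice2, ice5 and cool_box_in below 0.072 m or distance between each of ice2, ice6 and cool_box_in below 0.072 m or distance between each of ice3, ice4 and cool_box_in below 0.072 m or distance between each of ice3, ice5 and cool_box_in below 0.072 m or distance between each of ice3, ice6 and cool_box_in below 0.072 m or distance between each of ice4, ice5 and cool_box_in below 0.072 m or distance between each of ice4, ice6 and cool_box_in below 0.072 m or distance between each of ice5, ice6 and cool_box_in below 0.072 m)) or (distance between ice1 and cool_box_in below 0.072 m and (distance between each of ice2, ice3 and cool_box_in below 0.072 m or distance between each of ice2, ice4 and cool_box_in below 0.072 m or distance between each of ice2, ice5 and cool_box_in below 0.072 m or distance between each of ice2, ice6 and cool_box_in below 0.072 m or distance between each of ice3, ice4 and cool_box_in below 0.072 m or distance between each of ice3, ice5 and cool_box_in below 0.072 m or distance between each of ice3, ice6 and cool_box_in below 0.072 m or distance between each of ice4, ice5 and cool_box_in below 0.072 m or distance between each of ice4, ice6 and cool_box_in below 0.072 m or distance between each of ice5, ice6 and cool_box_in below 0.072 m)) or (distance between ice2 and cool_box_in below 0.072 m and (distance between each of ice3, ice4 and cool_box_in below 0.072 m or distance between each of ice3, ice5 and cool_box_in below 0.072 m or distance between each of ice3, ice6 and cool_box_in below 0.072 m or distance between each of ice4, ice5 and cool_box_in below 0.072 m or distance between each of ice4, ice6 and cool_box_in below 0.072 m or distance between each of ice5, ice6 and cool_box_in below 0.072 m)) or (distance between ice3 and cool_box_in below 0.072 m and (distance between each of ice4, ice5 and cool_box_in below 0.072 m or distance between each of ice4, ice6 and cool_box_in below 0.072 m or distance between each of ice5, ice6 and cool_box_in below 0.072 m)) or (distance between ice4 and cool_box_in below 0.072 m and distance between each of ice5, ice6 and cool_box_in below 0.072 m)) and (distance between ice0 and cool_box_in below 0.072 m or (x of ice0 in the frame of ice_pan between -0.102 and 0.102 m and y of ice0 in the frame of ice_pan between -0.065 and 0.065 m and z of ice0 in the frame of ice_pan below 0.07 m)) and (distance between ice1 and cool_box_in below 0.072 m or (x of ice1 in the frame of ice_pan between -0.102 and 0.102 m and y of ice1 in the frame of ice_pan between -0.065 and 0.065 m and z of ice1 in the frame of ice_pan below 0.07 m)) and (distance between ice2 and cool_box_in below 0.072 m or (x of ice2 in the frame of ice_pan between -0.102 and 0.102 m and y of ice2 in the frame of ice_pan between -0.065 and 0.065 m and z of ice2 in the frame of ice_pan below 0.07 m)) and (distance between ice3 and cool_box_in below 0.072 m or (x of ice3 in the frame of ice_pan between -0.102 and 0.102 m and y of ice3 in the frame of ice_pan between -0.065 and 0.065 m and z of ice3 in the frame of ice_pan below 0.07 m)) and (distance between ice4 and cool_box_in below 0.072 m or (x of ice4 in the frame of ice_pan between -0.102 and 0.102 m and y of ice4 in the frame of ice_pan between -0.065 and 0.065 m and z of ice4 in the frame of ice_pan below 0.07 m)) and (distance between ice5 and cool_box_in below 0.072 m or (x of ice5 in the frame of ice_pan between -0.102 and 0.102 m and y of ice5 in the frame of ice_pan between -0.065 and 0.065 m and z of ice5 in the frame of ice_pan below 0.07 m)) and (distance between ice6 and cool_box_in below 0.072 m or (x of ice6 in the frame of ice_pan between -0.102 and 0.102 m and y of ice6 in the frame of ice_pan between -0.065 and 0.065 m and z of ice6 in the frame of ice_pan below 0.07 m)) and value of joint box_lid below 0.06 rad and x of scoop in the frame of ice_pan between -0.1 and 0.1 m and y of scoop in the frame of ice_pan between -0.063 and 0.063 m and z of scoop in the frame of ice_pan below 0.055 m and angle between scoop's own z axis and vertical below 0.6 rad and linear speed of each of scoop, ice0, ice1, ice2, ice3, ice4, ice5, ice6 below 0.03 m/s); the robot touches nothing.
It fails at once if the gripper's fingers touch the ice (contact force between the fingers and ice0 above 0.5 N or contact force between the fingers and ice1 above 0.5 N or contact force between the fingers and ice2 above 0.5 N or contact force between the fingers and ice3 above 0.5 N or contact force between the fingers and ice4 above 0.5 N or contact force between the fingers and ice5 above 0.5 N or contact force between the fingers and ice6 above 0.5 N).
It fails at once if the wash bottle or the timer is moved by more than 30 mm (distance of any of wash_bottle, lab_timer from where it was at the start of the episode above 0.03 m).
It also fails if it takes over 61 s, if anything falls off the work surface, if the arm or the gripper's body presses on something with over 40 N, if the wrist force passes 120 N, or if a joint passes its speed limit or range.

### The arm

A 6-joint arm with a two-finger parallel gripper is mounted at the origin on a cart in front of the work surface, level with it; the furniture and walls round the work are solid. World frame = base frame: x ahead of the robot, y to its left, z up, the work surface at z = 0. Lengths are in m, angles in rad, forces in N, time in s.
With the tool pointing down it reaches from about 0.225 to 0.875 m from the base axis. Payload 3.4 kg.
Tool frame: the origin (TCP) lies between the finger pads; the fingertips stand 11 mm ahead of it and the grasp point (between the pads) lies 8 mm behind it (tips_ahead is the distance from the TCP to the fingertips, in m); z points along the fingers, x is the direction in which the jaws open and shut, and the axes are right-handed (so a half turn about z gives the same grasp; the last joint's range is limited). The gripper opens to 85 mm and grips with 20 to 120 N. Pads are 22 mm wide; open, the fingers measure 114 mm over their backs; the gripper's body (76 mm by 85 mm) begins 54 mm behind the grasp point. The pads swing forward as they close: fully open they stand 13 mm farther back than shut.
Start: joints at [-1.332, 0.276, 1.505, -0, 1.361, -0.121], TCP at [0.202, -0.538, 0.242] pointing down, gripper open.
Joint ranges: [-2.89, 2.89], [-0.75, 2.08], [0.22, 2.7], [-1.18, 4.32], [0.11, 2.71], [-2.7, 2.7]. Speed limits (rad/s): [2.57, 2.57, 3.14, 3.14, 3.14, 3.14].

### API

Orientations are given as a unit quaternion [w, x, y, z].
In Python, from rig import get_state, get_image, sign_off, masks_of, tips_ahead gives the robot as it stands.
- The arm moves only by the tool play_rows, never from a script. Its argument "series" is a list of rows, each an object of numbers: "fingers": the closure, from -1 (fully open) to 1 (shut); "dx", "dy", "dz": the shift along the world's x, y, z in mm; "turn": the turn about the world's z in rad. A call has 1 to 20 rows; each row shifts and turns the pose as measured when the row begins; what a row does not reach is not made up. A row lasts 1/12 s, in which the tool goes at most 41.7 mm and 7.16 degrees, less where a joint would pass 70% of its speed; a pose out of reach is approached as far as the arm can. A call with a gripper value outside its range is refused whole. The fingers move at their own pace and stop on an object; "squeeze" is the grip in N (left out, the last holds). Time passes only in rows, so rows that do not move let the fingers close. It gives the time, the measured TCP pose, the force and the opening at its end, in the units of the state.
- get_state(): the state, without advancing time (a new reading comes with each control period).
- get_image(name): name is "side" or "top"; returns a dict with "pixels" (420x560x3 uint8, red, green, blue), "vfov" (degrees; the focal length in pixels is half the picture's height over the tangent of half this angle, whatever the lens; pixels are square), "cx", "cy" (the principal point, pixels), "rvec" (rotation vector, rad) and "tvec" (3), from world to camera coordinates, as OpenCV has them. Camera axes: x right, y down, z forward; pixel columns grow to the right and rows downward; lengths in m; the calibration is good to about 2 mm. A picture is of the moment at which its call begins. There is no depth.
- sign_off(): hands the job in, once; it reports no verdict.
Trained networks look in a picture, given as the dict that the camera call returned (one of the last four; its "shot" number tells which), for a name from the list of things; names that differ only in an ending like _2 or _b are one class to them, and where a whole thing is asked for, a point or a joint stands for the part that bears it (a point fixed in the world has none). Each returns a list of dicts, best first, with "p" (0 to 1); they miss things now and then, are a little off and sometimes report something else, mostly with a low value. They report only what shows in the picture. A call takes as long as a camera call.
- masks_of(picture, label): "region" (420x560 bool, what is visible of it) and "xy" ([column, row] in pixels, amid what is visible of it).
The state is a dict: "clock": time; "qpos": joint angles; "qd": joint speeds; "effort": joint torques, N m; "position": TCP position; "ee_rot": TCP orientation; "contact_force": force on the tool from outside, world axes, zero at the start; "moment": the same for the moment, N m; "width": finger opening in m.
Only numpy, scipy, OpenCV 4.12 (cv2) and the standard library are available. Lean on these libraries where they do the work, as an engineer would, in place of code of your own. Each camera call takes 0.05 s, during which the arm holds its last target. There are 200 camera calls.

## Working session

There is one attempt and no reset: what is moved stays moved. The work goes in short steps, Python scripts to look and compute and a tool call to move; the robot and the scene stay as the last step left them, time stands still between calls to the robot, and variables do not carry over. Pictures are saved under pics/ and viewed, about 8 in all and at most 12, crops included, and the job is handed in when it is done.

Besides the shell and the picture viewer there is one more tool, called after "Emit:" in YAML: its name, and indented under it one key for each argument. play_rows: Moves the arm, as the interface text tells. Its arguments: {"type":"object","properties":{"series":{"type":"array"},"squeeze":{"type":"number"}},"required":["series"]}

```bash
mkdir -p pics; ls
cat > h.py <<'E'
import numpy as np, cv2
from rig import get_state, get_image, sign_off, masks_of, tips_ahead
def K(im):
    h,w=im["pixels"].shape[:2]; f=h/2/np.tan(np.radians(im["vfov"])/2)
    return np.array([[f,0,im["cx"]],[0,f,im["cy"]],[0,0,1.]])
def cam(im):
    R,_=cv2.Rodrigues(np.array(im["rvec"],float)); return R,np.array(im["tvec"],float)
def at_z(im,px,z):
    R,t=cam(im); d=R.T@np.linalg.solve(K(im),[px[0],px[1],1.]); c=-R.T@t
    return c+d*(z-c[2])/d[2]
def proj(im,P):
    return cv2.projectPoints(np.array(P,float).reshape(-1,3),np.array(im["rvec"],float),np.array(im["tvec"],float),K(im),None)[0][:,0]
def save(im,n,crop=None,s=1):
    p=im["pixels"]
    if crop: p=p[crop[1]:crop[3],crop[0]:crop[2]]
    cv2.imwrite("pics/"+n,cv2.resize(p[:,:,::-1],None,fx=s,fy=s,interpolation=cv2.INTER_CUBIC))
E
python3 - <<'E'
from h import *
for n in("top","side"):
    im=get_image(n); save(im,n+"0.png"); R,t=cam(im); print(n,"cam",-R.T@t,im["vfov"])
    for l in("ice_pan","scoop","scoop_grip","cool_box","box_lid","wash_bottle","lab_timer","ice0"):
        for m in masks_of(im,l)[:9 if l=="ice0" else 2]:
            ys,xs=np.where(m["region"]); print(l,round(m["p"],2),np.round(m["xy"]),xs.min(),xs.max(),ys.min(),ys.max(),np.round(at_z(im,m["xy"],.03),3))
s=get_state();print(s,tips_ahead)
E
```

```text
pics
top cam [ 0.29383131 -0.26806123  1.12662452] 43.2008728874043
ice_pan 0.92 [263. 172.] 201 322 112 238 [ 0.562 -0.204  0.03 ]
scoop 0.9 [244. 195.] 208 272 168 233 [ 0.514 -0.165  0.03 ]
scoop 0.33 [344. 270.] 288 402 212 327 [ 0.355 -0.372  0.03 ]
scoop_grip 0.86 [242. 195.] 207 272 167 234 [ 0.514 -0.16   0.03 ]
cool_box 0.56 [346. 270.] 288 402 212 327 [ 0.355 -0.375  0.03 ]
box_lid 0.73 [365. 250.] 330 402 213 279 [ 0.396 -0.415  0.03 ]
wash_bottle 0.96 [148. 186.] 126 166 165 203 [0.533 0.04  0.03 ]
lab_timer 0.69 [425. 243.] 407 441 227 254 [ 0.41  -0.539  0.03 ]
ice0 0.73 [302. 159.] 294 308 152 166 [ 0.591 -0.287  0.03 ]
ice0 0.67 [286. 176.] 279 292 168 182 [ 0.555 -0.254  0.03 ]
ice0 0.59 [255. 151.] 249 263 145 161 [ 0.61  -0.187  0.03 ]
ice0 0.56 [271. 163.] 266 277 156 168 [ 0.584 -0.222  0.03 ]
ice0 0.56 [268. 135.] 261 274 127 142 [ 0.646 -0.213  0.03 ]
ice0 0.54 [278. 145.] 270 284 135 151 [ 0.622 -0.237  0.03 ]
ice0 0.51 [289. 152.] 282 296 144 159 [ 0.607 -0.26   0.03 ]
side cam [-0.21508244  0.31085664  0.58433349] 44.717367693221945
ice_pan 0.72 [198. 240.] 
[... 585 characters left out ...]
15 [ 0.654 -0.213  0.03 ]
{'clock': 0.9, 'qpos': array([-1.33204107e+00,  2.75878978e-01,  1.50489116e+00,  1.52853328e-05,
        1.36068537e+00, -1.21000793e-01]), 'qd': array([-0.00148765,  0.00108279,  0.00051193, -0.00022428, -0.00175415,
        0.00053728]), 'effort': array([-2.36676406e-04, -4.16637075e+01, -2.46098810e+01, -2.28882709e-04,
       -3.23217080e-05,  5.57076774e-06]), 'position': array([ 0.20243538, -0.53822917,  0.24234354]), 'ee_rot': array([ 3.99628556e-05,  8.22205241e-01, -5.69191124e-01,  5.62216514e-05]), 'contact_force': array([ 0.66828516, -0.47491281,  1.03397387]), 'moment': array([-0.02805954,  0.01048594, -0.00506938]), 'width': 0.08534484297394632} 0.011
```

```bash
python3 -c "
import cv2,numpy as np
cv2.imwrite('pics/both.png',cv2.resize(np.vstack([cv2.imread('pics/top0.png'),cv2.imread('pics/side0.png')]),(560,600))) " ; ls -la
```

```text
total 16
drwxr-xr-x  3 agent agent 4096 Dec  4 11:08 .
drwxr-xr-x 23 root  root  4096 Dec  4 11:07 ..
-rw-r--r--  1 agent agent  804 Dec  4 11:08 h.py
drwxr-xr-x  2 agent agent 4096 Dec  4 11:08 pics
```

View pics/top0.png

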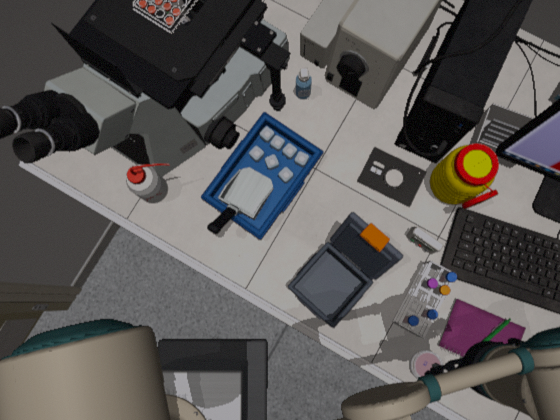

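View pics/side0.png

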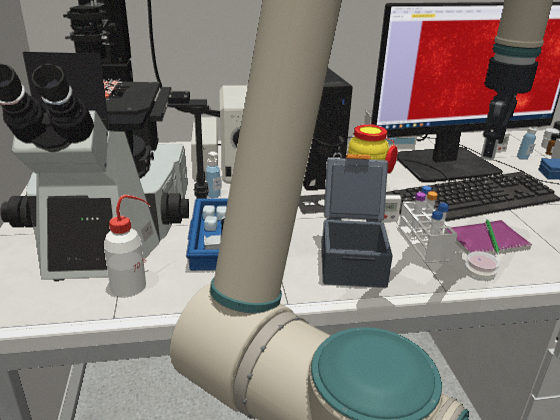

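```bash
cat >> h.py <<'E'
from scipy.optimize import minimize
def boxpts(x0,x1,y0,y1,z0,z1): return np.array([[x,y,z] for x in(x0,x1) for y in(y0,y1) for z in(z0,z1)])
def Rz(a): c,s=np.cos(a),np.sin(a); return np.array([[c,-s,0],[s,c,0],[0,0,1]])
_d=np.array([-np.cos(np.radians(50)),0,np.sin(np.radians(50))]); _n=np.array([_d[2],0,-_d[0]])
HANDLE=np.array([np.array([-46,0,50])+a*_d+b*_n+np.array([0,c,0]) for a in(0,105) for b in(-6.5,6.5) for c in(-11,11)])/1000
BOWL=np.array([[x,y,z] for y in(-42,42) for x,z in((-45,0),(-45,40),(-15,40),(36,0),(50,0))])/1000
PARTS={"ice_pan":[boxpts(-.112,.112,-.075,.075,0,.045)],"cool_box":[boxpts(-.061,.061,-.061,.061,0,.075)],"scoop":[BOWL,HANDLE]}
def sil(im,parts,p,z=0):
    m=np.zeros((420,560),np.uint8)
    for q in parts:
        u=proj(im,q@Rz(p[2]).T+[p[0],p[1],z]); cv2.fillConvexPoly(m,cv2.convexHull((u*16).astype(np.int32))[:,0],1,shift=4)
    return m>0
def fit(im,name,mask,p0,z=0):
    def c(p):
        s=sil(im,PARTS[name],p,z); return -(s&mask).sum()/(s|mask).sum()
    best=None
    for da in(-.15,0,.15):
        r=minimize(c,np.array(p0)+[0,0,da],method="Nelder-Mead",options=dict(initial_simplex=np.array(p0)+[0,0,da]+np.array([[0,0,0],[.015,0,0],[0,.015,0],[0,0,.1]]),xatol=1e-4,fatol=1e-5))
        if best is None or r.fun<best.fun: best=r
    return best.x,-best.fun
def ice(im,z=.023):
    return [(m["p"],m["xy"],at_z(im,m["xy"],z)) for m in masks_of(im,"ice0") if m["p"]>.35]
E
python3 - <<'E'
from h import *
im=get_image("top")
best=lambda l: masks_of(im,l)[0]
cs=[at_z(im,p,.045)[:2] for p in((267,113),(322,148),(260,238),(201,195))]; print(np.round(cs,3))
pan=masks_of(im,"ice_pan")[0]["region"]; sc=masks_of(im,"scoop")[0]["region"]
yaw=np.arctan2(*((cs[0]-cs[3])[::-1])); print(yaw)
u=pan.copy()
for m in masks_of(im,"ice0"): u|=m["region"]
pf=fit(im,"ice_pan",u|sc,[.56,-.205,yaw]); print("pan",pf)
sf=fit(im,"scoop",sc,[.53,-.19,yaw],.01); print("scoop",sf)
lid=masks_of(im,"box_lid")[0]["region"]; b=masks_of(im,"cool_box")[0]["region"]
cb=[at_z(im,p,.075)[:2] for p in((289,286),(333,325))]; print(np.round(cb,3))
np.save("lid.npy",lid);
bf=fit(im,"cool_box",b&~lid,[.34,-.355,yaw]); print("box",bf)
P=np.array([pf[0][0],pf[0][1],0])
for p,xy,X in ice(im): print(round(p,2),np.round(Rz(pf[0][2]).T@(X-P),3))
o=cv2.resize(im["pixels"],None,fx=3,fy=3,interpolation=cv2.INTER_CUBIC)[:,:,::-1].copy()
for n,f,z in(("ice_pan",pf,0),("scoop",sf,.01),("cool_box",bf,0)):
    m=cv2.resize(sil(im,PARTS[n],f[0],z).astype(np.uint8),None,fx=3,fy=3); c,_=cv2.findContours(m,0,2); cv2.drawContours(o,c,-1,(0,255,0),1)
cv2.imwrite("pics/fit.png",o[320:1000,560:1360])
E
```

```text
[[ 0.689 -0.213]
 [ 0.611 -0.329]
 [ 0.421 -0.2  ]
 [ 0.511 -0.076]]
-0.6570194440311312
pan (array([ 0.55707174, -0.20164951, -0.61992127]), np.float64(0.9014607279693486))
scoop (array([ 0.52240161, -0.17079725, -0.49909365]), np.float64(0.9090121317157712))
[[ 0.322 -0.259]
 [ 0.247 -0.344]]
box (array([ 0.32524757, -0.33886842, -0.72165631]), np.float64(0.956256109481916))
0.67 [0.072 0.012 0.023]
0.53 [0.033 0.038 0.023]
0.49 [0.037 0.001 0.023]
0.47 [ 0.018 -0.041  0.023]
0.46 [ 0.076 -0.043  0.023]
0.43 [ 0.076 -0.012  0.023]
```

```bash
python3 -c "
import cv2;a=cv2.imread('pics/fit.png');cv2.imwrite('pics/fit2.png',cv2.resize(a,(700,595)))"
```

```text
(no output)
```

View pics/fit2.png

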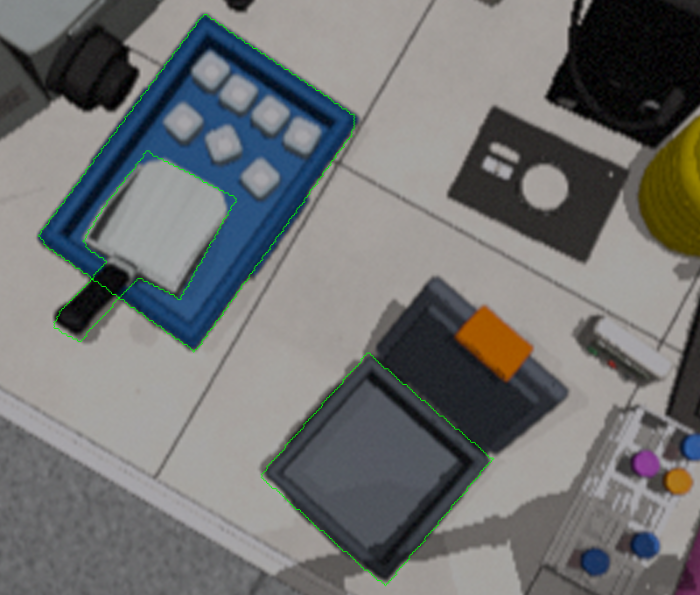

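```bash
cat >> h.py <<'E'
PARTS["handle"]=[HANDLE]; PARTS["bowl"]=[BOWL]
PAN=np.array([.557,-.2016,-.62]); BOX=np.array([.3252,-.3389,-.7217])
def loc(F,X): return Rz(F[2]).T@(np.array(X,float)-[F[0],F[1],0])
def wor(F,X): return Rz(F[2])@np.array(X,float)+[F[0],F[1],0]
E
python3 - <<'E'
from h import *
im=get_image("top"); sc=masks_of(im,"scoop")[0]["region"]
g=im["pixels"].astype(int).max(2)
hm=sc&(g<60); bm=sc&(g>90)
print(hm.sum(),bm.sum())
hf=fit(im,"handle",hm,[.522,-.171,-.55],.01); bf=fit(im,"bowl",bm,[.522,-.171,-.55],.01)
for n,f in(("handle",hf),("bowl",bf)): print(n,f,"grip",wor(f[0],[-.085,0,.106]))
ys,xs=np.where(hm); c=(xs.mean(),ys.mean()); print("handle px",c,at_z(im,c,.10))
print("pan local", loc(PAN,[*bf[0][:2],0]), loc(PAN,[*hf[0][:2],0]))
pr=im["pixels"].astype(int); blue=(pr[...,2]-pr[...,0]>40); blue[:105]=0;blue[245:]=0;blue[:,:195]=0;blue[:,330:]=0
b=cv2.morphologyEx(blue.astype(np.uint8),cv2.MORPH_OPEN,np.ones((3,3)));c,_=cv2.findContours(b,0,2);c=max(c,key=cv2.contourArea)
m=np.zeros((420,560),np.uint8);cv2.fillPoly(m,[cv2.convexHull(c)],1)
print("pan from blue",fit(im,"ice_pan",m>0,PAN))
E
```

```text
403 1700
handle (array([ 0.51665308, -0.17300757, -0.58181893]), np.float64(0.5865051903114187)) grip [ 0.4456386  -0.12629629  0.106     ]
bowl (array([ 0.52216405, -0.17108789, -0.53411505]), np.float64(0.8378795676788472)) grip [ 0.44900289 -0.12781612  0.106     ]
handle px (np.float64(224.1439205955335), np.float64(216.40198511166253)) [ 0.45699156 -0.13228595  0.1       ]
pan local [-0.04608084  0.00459224  0.        ] [-0.04945069 -0.00017222  0.        ]
pan from blue (array([ 0.55724164, -0.2013579 , -0.60733074]), np.float64(0.981463173504696))
```

Emit:
play_rows:
  series:
    - {"fingers":-1,"dz":15,"dx":10,"dy":15,"turn":-0.06}
    - {"fingers":-1,"dx":19,"dy":32,"turn":-0.07}
    - {"fingers":-1,"dx":19,"dy":32,"turn":-0.07}
    - {"fingers":-1,"dx":19,"dy":32,"turn":-0.07}
    - {"fingers":-1,"dx":19,"dy":32,"turn":-0.07}
    - {"fingers":-1,"dx":19,"dy":32,"turn":-0.07}
    - {"fingers":-1,"dx":19,"dy":32,"turn":-0.07}
    - {"fingers":-1,"dx":19,"dy":32,"turn":-0.07}
    - {"fingers":-1,"dx":19,"dy":32,"turn":-0.07}
    - {"fingers":-1,"dx":19,"dy":32,"turn":-0.07}
    - {"fingers":-1,"dx":19,"dy":32,"turn":-0.07}
    - {"fingers":-1,"dx":19,"dy":32,"turn":-0.07}
    - {"fingers":-1,"dx":19,"dy":32,"turn":-0.07}
    - {"fingers":-1}
  squeeze: 100

```text
invalid input at $.series[1]: expected keys fingers, dx, dy, dz, turn
```

Emit:
play_rows:
  series:
    - {"fingers":-1,"dx":10,"dy":15,"dz":15,"turn":-0.06}
    - {"fingers":-1,"dx":19,"dy":32,"dz":0,"turn":-0.07}
    - {"fingers":-1,"dx":19,"dy":32,"dz":0,"turn":-0.07}
    - {"fingers":-1,"dx":19,"dy":32,"dz":0,"turn":-0.07}
    - {"fingers":-1,"dx":19,"dy":32,"dz":0,"turn":-0.07}
    - {"fingers":-1,"dx":19,"dy":32,"dz":0,"turn":-0.07}
    - {"fingers":-1,"dx":19,"dy":32,"dz":0,"turn":-0.07}
    - {"fingers":-1,"dx":19,"dy":32,"dz":0,"turn":-0.07}
    - {"fingers":-1,"dx":19,"dy":32,"dz":0,"turn":-0.07}
    - {"fingers":-1,"dx":19,"dy":32,"dz":0,"turn":-0.07}
    - {"fingers":-1,"dx":19,"dy":32,"dz":0,"turn":-0.07}
    - {"fingers":-1,"dx":19,"dy":32,"dz":0,"turn":-0.07}
    - {"fingers":-1,"dx":19,"dy":32,"dz":0,"turn":-0.07}
    - {"fingers":-1,"dx":0,"dy":0,"dz":0,"turn":0}
  squeeze: 100

```text
clock: 2.52
position: [0.4462, -0.1235, 0.2587]
ee_rot: [0.001, -0.468, 0.884, -0.002]
contact_force: [-0.5, -1.0, -0.3]
width: 0.0853
```

```bash
sed -i 's/^PAN=.*-.62\]);/PAN=np.array([.557,-.2014,-.607]);/' h.py
python3 - <<'E'
from h import *
im=get_image("side"); save(im,"side1.png",(130,110,430,335),2.6)
for m in masks_of(im,"scoop")[:2]:
    print(m["p"],m["region"].sum(),fit(im,"scoop",m["region"],[.52,-.171,-.56],.01))
    hm=m["region"]&(im["pixels"].max(2)<60); ys,xs=np.where(hm); print(len(xs),xs.mean(),ys.mean(),proj(im,wor([.52,-.172,-.57],[-.08,0,.10])))
E
```

```text
0.89 457 (array([ 0.55201962, -0.20572913, -0.62901991]), np.float64(0.3504601226993865))
193 228.5181347150259 228.1917098445596 [[225.80414524 230.77991139]]
```

View pics/side1.png

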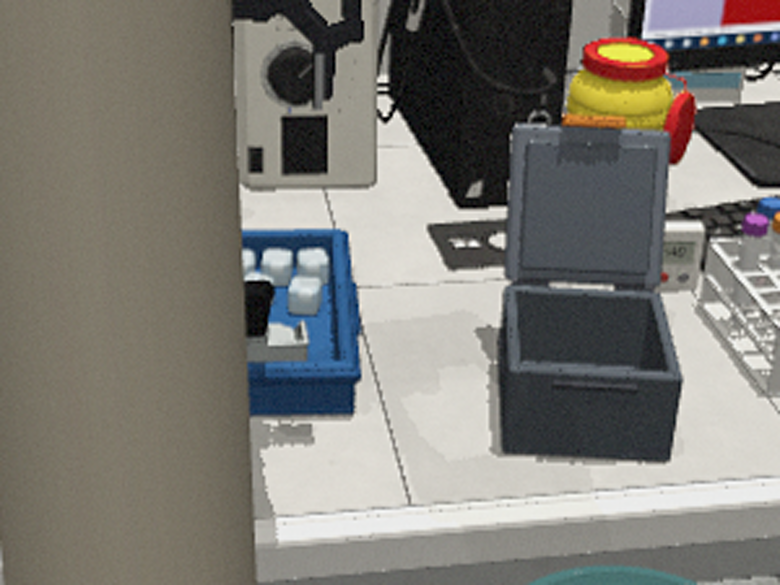

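Emit:
play_rows:
  series:
    - {"fingers":-1,"dx":0,"dy":-1,"dz":-38,"turn":0}
    - {"fingers":-1,"dx":0,"dy":-1,"dz":-38,"turn":0}
    - {"fingers":-1,"dx":0,"dy":-1,"dz":-38,"turn":0}
    - {"fingers":-1,"dx":0,"dy":0,"dz":-30,"turn":0}
    - {"fingers":-1,"dx":0,"dy":0,"dz":-14,"turn":0}
    - {"fingers":0,"dx":0,"dy":0,"dz":0,"turn":0}
    - {"fingers":1,"dx":0,"dy":0,"dz":0,"turn":0}
    - {"fingers":1,"dx":0,"dy":0,"dz":0,"turn":0}
    - {"fingers":1,"dx":0,"dy":0,"dz":0,"turn":0}
    - {"fingers":1,"dx":0,"dy":0,"dz":0,"turn":0}
    - {"fingers":1,"dx":0,"dy":0,"dz":0,"turn":0}
    - {"fingers":1,"dx":0,"dy":0,"dz":0,"turn":0}
  squeeze: 100

```text
clock: 3.62
position: [0.4441, -0.1445, 0.1031]
ee_rot: [0.002, -0.466, 0.885, -0.013]
contact_force: [0.3, -0.1, -2.3]
width: 0.0205
```

Run:
```python
from h import *
s=get_state(); print(s["position"],s["ee_rot"],s["contact_force"],s["qpos"],s["width"])
im=get_image("top"); save(im,"top2.png",(180,90,340,250),3.7)
sc=masks_of(im,"scoop")
for m in sc[:1]:
    bm=m["region"]&(im["pixels"].max(2)>90); f=fit(im,"bowl",bm,[.522,-.171,-.57],.01); print(f,loc(PAN,[*f[0][:2],0]),bm.sum())
for p,xy,X in ice(im): print(round(p,2),np.round(loc(PAN,X),3))
```

```text
[ 0.44412255 -0.14446258  0.10309984] [ 0.00189043 -0.46602024  0.88467439 -0.01314447] [ 0.25148709 -0.14558094 -2.25959079] [-0.45409138  0.2335136   1.95436838 -0.01556008  0.93032042  1.72698618] 0.020498912991216298
(array([ 0.51055254, -0.19122384, -0.56557897]), np.float64(0.7181818181818181)) [-0.04395476 -0.01813559  0.        ] 1346
0.71 [ 0.028 -0.045  0.023]
0.7 [0.034 0.002 0.023]
0.7 [0.038 0.038 0.023]
0.65 [ 0.072 -0.019  0.023]
0.64 [0.083 0.013 0.023]
0.45 [ 0.072 -0.047  0.023]
0.44 [0.079 0.039 0.023]
```

View pics/top2.png

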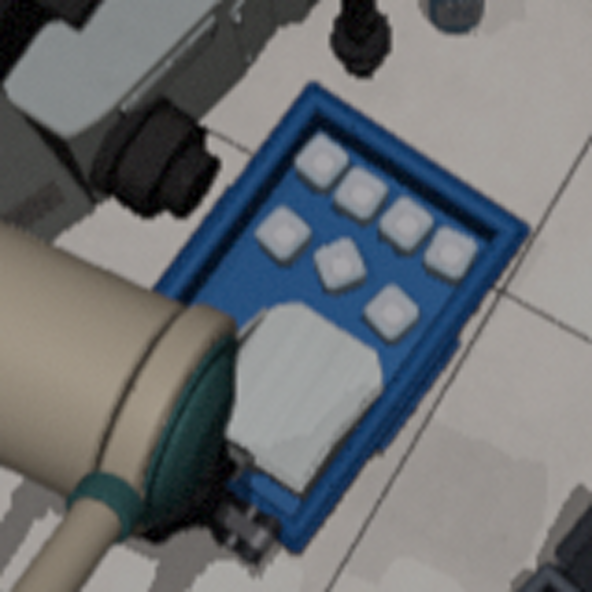

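Emit:
play_rows:
  series:
    - {"fingers":1,"dx":2,"dy":2,"dz":-1,"turn":0}
    - {"fingers":1,"dx":6,"dy":-4,"dz":-1,"turn":0}
    - {"fingers":1,"dx":8,"dy":-6,"dz":-1,"turn":0}
    - {"fingers":1,"dx":8,"dy":-6,"dz":0,"turn":0}
    - {"fingers":1,"dx":8,"dy":-6,"dz":0,"turn":0}
  squeeze: 120

```text
clock: 4.18
position: [0.4779, -0.1632, 0.1015]
ee_rot: [0.003, -0.467, 0.884, -0.013]
contact_force: [-0.2, 0.8, -2.2]
width: 0.0198
```

Emit:
play_rows:
  series:
    - {"fingers":1,"dx":8,"dy":-6,"dz":-1,"turn":0}
    - {"fingers":1,"dx":8,"dy":-6,"dz":-1,"turn":0}
    - {"fingers":1,"dx":8,"dy":-6,"dz":0,"turn":0}
    - {"fingers":1,"dx":8,"dy":-6,"dz":0,"turn":0}

```text
clock: 4.52
position: [0.5155, -0.1898, 0.1011]
ee_rot: [0.005, -0.467, 0.884, -0.015]
contact_force: [-1.4, 0.8, 1.8]
width: 0.0198
```

Run:
```python
from h import *
im=get_image("top"); save(im,"top3.png",(200,90,340,230),4)
for p,xy,X in ice(im): print(round(p,2),np.round(loc(PAN,X),3))
print(get_state()["contact_force"],get_state()["position"])
```

```text
0.63 [ 0.087 -0.052  0.023]
0.52 [ 0.079 -0.016  0.023]
0.5 [ 0.058 -0.037  0.023]
0.47 [ 0.06  -0.004  0.023]
[-0.03188292 -0.45298195  1.57426211] [ 0.51663887 -0.1907249   0.10091139]
```

View pics/top3.png

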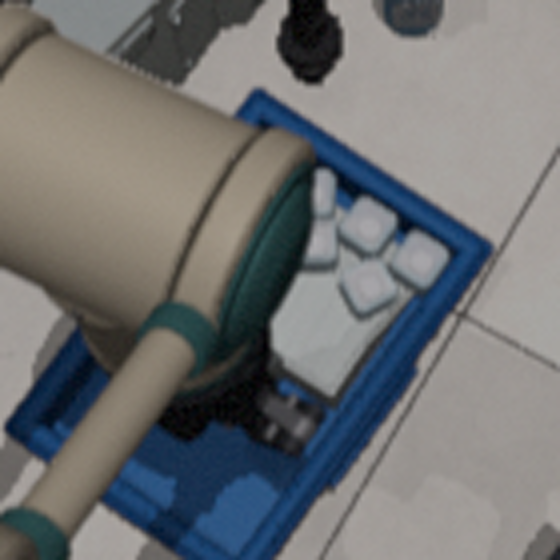

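Emit:
play_rows:
  series:
    - {"fingers":1,"dx":5,"dy":-3,"dz":0,"turn":0}
    - {"fingers":1,"dx":5,"dy":-3,"dz":0,"turn":0}
    - {"fingers":1,"dx":2,"dy":-1,"dz":0,"turn":0}

```text
clock: 4.87
position: [0.523, -0.1941, 0.1015]
ee_rot: [0.002, -0.466, 0.885, -0.009]
contact_force: [-3.5, 2.0, 4.8]
width: 0.0201
```

Run:
```python
from h import *
im=get_image("top"); save(im,"top4.png",(200,90,340,230),4)
for p,xy,X in ice(im): print(round(p,2),np.round(loc(PAN,X),3))
print(get_state()["contact_force"],get_state()["position"])
```

```text
0.72 [ 0.056 -0.033  0.023]
0.58 [ 0.088 -0.04   0.023]
0.52 [ 0.079 -0.018  0.023]
[-4.84662763  2.08831085  6.95171645] [ 0.5230463  -0.19405246  0.10148185]
```

View pics/top4.png

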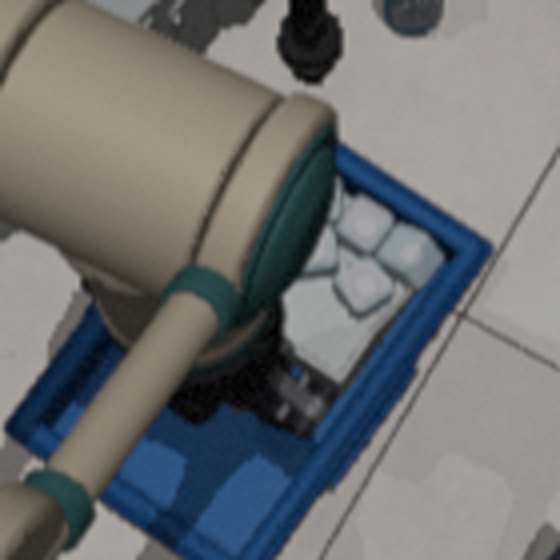

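Emit:
play_rows:
  series:
    - {"fingers":1,"dx":-1,"dy":0.5,"dz":2,"turn":0}
    - {"fingers":1,"dx":0,"dy":0,"dz":4,"turn":0}
    - {"fingers":1,"dx":0,"dy":0,"dz":5,"turn":0}
    - {"fingers":1,"dx":0,"dy":0,"dz":5,"turn":0}
    - {"fingers":1,"dx":0,"dy":0,"dz":4,"turn":0}
    - {"fingers":1,"dx":0,"dy":0,"dz":2,"turn":0}

```text
clock: 5.47
position: [0.518, -0.1915, 0.1222]
ee_rot: [-0.001, -0.466, 0.885, -0.005]
contact_force: [0.1, 0.3, -2.9]
width: 0.0202
```

Run:
```python
from h import *
for n in("top","side"):
    im=get_image(n); save(im,n+"5.png")
    for m in masks_of(im,"ice0"):
        if m["p"]>.3: print(n,round(m["p"],2),np.round(m["xy"]),np.round(loc(PAN,at_z(im,m["xy"],.045)),3))
a=cv2.imread("pics/top5.png")[90:230,200:340]; b=cv2.imread("pics/side5.png")[150:290,170:310]
cv2.imwrite("pics/tb5.png",cv2.resize(np.hstack([a,b]),(800,400),interpolation=cv2.INTER_CUBIC))
print(get_state()["contact_force"],get_state()["position"],get_state()["ee_rot"])
```

```text
top 0.57 [279. 173.] [ 0.022 -0.029  0.045]
top 0.55 [289. 167.] [ 0.044 -0.04   0.045]
top 0.52 [288. 147.] [ 0.08  -0.014  0.045]
side 0.42 [220. 202.] [0.087 0.017 0.045]
side 0.4 [251. 199.] [ 0.103 -0.053  0.045]
[-0.83183516 -0.25937757 -1.94485524] [ 0.51778651 -0.19139405  0.12166034] [-0.00149577 -0.46588813  0.8848304  -0.00460268]
```

View pics/tb5.png

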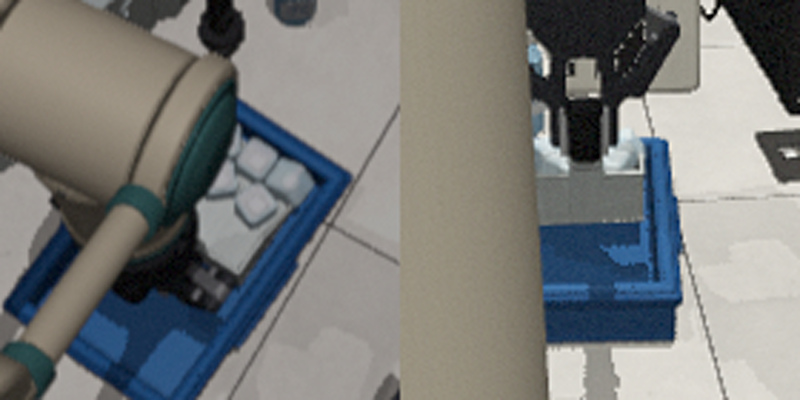

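Emit:
play_rows:
  series:
    - {"fingers":1,"dx":0,"dy":0,"dz":4,"turn":0}
    - {"fingers":1,"dx":0,"dy":0,"dz":7,"turn":0}
    - {"fingers":1,"dx":0,"dy":0,"dz":9,"turn":0}
    - {"fingers":1,"dx":0,"dy":0,"dz":10,"turn":0}
    - {"fingers":1,"dx":0,"dy":0,"dz":10,"turn":0}
    - {"fingers":1,"dx":0,"dy":0,"dz":10,"turn":0}
    - {"fingers":1,"dx":0,"dy":0,"dz":9,"turn":0}
    - {"fingers":1,"dx":0,"dy":0,"dz":7,"turn":0}
    - {"fingers":1,"dx":0,"dy":0,"dz":4,"turn":0}
    - {"fingers":1,"dx":0,"dy":0,"dz":0,"turn":0}
    - {"fingers":1,"dx":-2,"dy":0,"dz":0,"turn":0}
    - {"fingers":1,"dx":-4,"dy":0,"dz":0,"turn":0}
    - {"fingers":1,"dx":-6,"dy":1,"dz":0,"turn":0}
    - {"fingers":1,"dx":-8,"dy":1,"dz":0,"turn":0}
    - {"fingers":1,"dx":-10,"dy":1,"dz":0,"turn":0}
    - {"fingers":1,"dx":-12,"dy":1,"dz":0,"turn":0}
    - {"fingers":1,"dx":-12,"dy":1,"dz":0,"turn":0}
    - {"fingers":1,"dx":-9,"dy":1,"dz":0,"turn":0}
    - {"fingers":1,"dx":-5,"dy":0,"dz":0,"turn":0}
    - {"fingers":1,"dx":0,"dy":0,"dz":0,"turn":0}

```text
clock: 7.33
position: [0.4385, -0.1826, 0.1962]
ee_rot: [-0.004, -0.466, 0.885, -0.001]
contact_force: [-0.3, 0.9, -2.0]
width: 0.02
```

Run:
```python
from h import *
s=get_state(); print(s["contact_force"],s["position"],s["ee_rot"],s["moment"])
for n in("top","side"):
    im=get_image(n); save(im,n+"6.png")
    for m in masks_of(im,"ice0"):
        if m["p"]>.3: print(n,round(m["p"],2),np.round(m["xy"]),np.round(loc(PAN,at_z(im,m["xy"],.023)),3))
a=cv2.imread("pics/top6.png")[90:250,190:350]; b=cv2.imread("pics/side6.png")[120:280,170:330]
cv2.imwrite("pics/tb6.png",cv2.resize(np.hstack([a,b]),(800,400),interpolation=cv2.INTER_CUBIC))
```

```text
[-0.26896565  0.89559075 -1.9875903 ] [ 0.43854977 -0.18264431  0.19622037] [-0.00415718 -0.46586388  0.88484566 -0.00131254] [0.07601718 0.11336291 0.05483681]
top 0.6 [286. 176.] [ 0.028 -0.042  0.023]
top 0.59 [331. 142.] [ 0.145 -0.081  0.023]
top 0.52 [266. 135.] [0.08  0.045 0.023]
top 0.45 [286. 193.] [-0.003 -0.064  0.023]
top 0.43 [281. 146.] [0.077 0.002 0.023]
top 0.39 [279. 168.] [ 0.035 -0.021  0.023]
side 0.61 [246. 190.] [ 0.19  -0.045  0.023]
side 0.41 [266. 188.] [ 0.203 -0.092  0.023]
side 0.4 [234. 183.] [ 0.232 -0.015  0.023]
```

View pics/tb6.png

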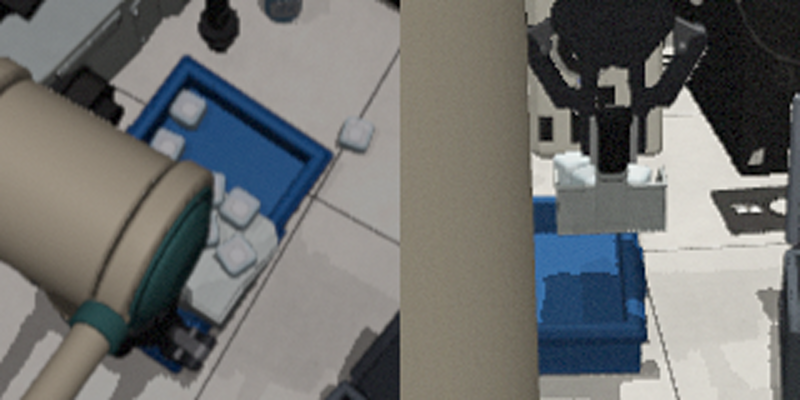

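```bash
cat >> h.py <<'E'
def tcpframe():
    s=get_state(); w,x,y,z=s["ee_rot"]; yaw=np.arctan2(2*(x*y+w*z),w*w+x*x-y*y-z*z); p=s["position"]; return np.array([p[0],p[1],yaw+np.pi/2]),p[2]
E
python3 - <<'E'
from h import *
F,z=tcpframe(); print(F,z,"bottom",z-.0915)
im=get_image("top")
for px in((286,173),(285,190),(275,166),(274,184)): print("scoop frame",np.round(loc(F,at_z(im,px,z-.0915+.015))+[.082,0,0],3))
for n,px,h in(("tablecube",(331,142),.02),("bottle cap",(304,75),.08),("bottle base",(303,97),0),("joystick",(277,102),0)): X=at_z(im,px,h); print(n,np.round(X,3),np.round(loc(PAN,X),3))
E
```

```text
[ 0.44105423 -0.18330665 -0.60091724] 0.19651887171533794 bottom 0.10501887171533794
scoop frame [ 0.203 -0.003  0.12 ]
scoop frame [ 0.174 -0.021  0.12 ]
scoop frame [0.202 0.022 0.12 ]
scoop frame [0.172 0.004 0.12 ]
tablecube [ 0.631 -0.35   0.02 ] [ 0.146 -0.08   0.02 ]
bottle cap [ 0.759 -0.292  0.08 ] [0.217 0.041 0.08 ]
bottle base [ 0.742 -0.291  0.   ] [0.203 0.032 0.   ]
joystick [ 0.731 -0.233  0.   ] [0.161 0.073 0.   ]
```

Emit:
play_rows:
  series:
    - {"fingers":1,"dx":18,"dy":-12.4,"dz":0,"turn":0}
    - {"fingers":1,"dx":16,"dy":-11,"dz":0,"turn":0}
    - {"fingers":1,"dx":14,"dy":-9.6,"dz":0,"turn":0}
    - {"fingers":1,"dx":12,"dy":-8.2,"dz":0,"turn":0}
    - {"fingers":1,"dx":10,"dy":-6.8,"dz":0,"turn":0}
    - {"fingers":1,"dx":8,"dy":-5.5,"dz":0,"turn":0}
    - {"fingers":1,"dx":6,"dy":-4.1,"dz":0,"turn":0}
    - {"fingers":1,"dx":4,"dy":-2.7,"dz":0,"turn":0}
    - {"fingers":1,"dx":2,"dy":-1.4,"dz":0,"turn":0}
    - {"fingers":1,"dx":0,"dy":0,"dz":0,"turn":0}

```text
clock: 8.42
position: [0.5391, -0.2477, 0.1945]
ee_rot: [-0.003, -0.468, 0.884, -0.001]
contact_force: [0.5, 0.0, -2.6]
width: 0.0202
```

```bash
cat >> h.py <<'E'
def inscoop(im):
    F,z=tcpframe(); out=[]
    for m in masks_of(im,"ice0"):
        if m["p"]>.3:
            out.append((round(m["p"],2),np.round(m["xy"]).tolist(),"scoop",np.round(loc(F,at_z(im,m["xy"],z-.0915+.015))-[.082,0,0],3)[:2].tolist(),"pan",np.round(loc(PAN,at_z(im,m["xy"],.023)),3)[:2].tolist()))
    return F,z,out
E
python3 - <<'E'
from h import *
F,z,o=inscoop(get_image("top")); print(F,z); [print(*r) for r in o]
E
```

```text
[ 0.53874718 -0.24746007 -0.5978003 ] 0.1944918886710773
0.59 [424.0, 243.0] scoop [-0.044, -0.3] pan [0.074, -0.361]
0.56 [311.0, 154.0] scoop [-0.019, -0.025] pan [0.099, -0.06]
0.56 [317.0, 132.0] scoop [0.026, -0.008] pan [0.147, -0.041]
0.47 [251.0, 149.0] scoop [-0.076, 0.079] pan [0.035, 0.053]
```

Emit:
play_rows:
  series:
    - {"fingers":1,"dx":-1.4,"dy":0.6,"dz":0,"turn":0}
    - {"fingers":1,"dx":-2.8,"dy":1.2,"dz":0,"turn":0}
    - {"fingers":1,"dx":-4.2,"dy":1.8,"dz":0,"turn":0}
    - {"fingers":1,"dx":-5.6,"dy":2.4,"dz":0,"turn":0}
    - {"fingers":1,"dx":-7,"dy":3,"dz":0,"turn":0}
    - {"fingers":1,"dx":-8.4,"dy":3.6,"dz":0,"turn":0}
    - {"fingers":1,"dx":-9.8,"dy":4.2,"dz":0,"turn":0}
    - {"fingers":1,"dx":-11,"dy":4.8,"dz":0,"turn":0}
    - {"fingers":1,"dx":-12,"dy":5,"dz":0,"turn":0}
    - {"fingers":1,"dx":-13,"dy":5,"dz":0,"turn":0}
    - {"fingers":1,"dx":-13,"dy":5,"dz":0,"turn":0}
    - {"fingers":1,"dx":-13,"dy":5,"dz":0,"turn":0}
    - {"fingers":1,"dx":-13,"dy":5,"dz":0,"turn":0}
    - {"fingers":1,"dx":-13,"dy":4,"dz":0,"turn":0}
    - {"fingers":1,"dx":-13,"dy":3,"dz":0,"turn":0}
    - {"fingers":1,"dx":-13,"dy":1.5,"dz":0,"turn":0}
    - {"fingers":1,"dx":-13,"dy":0,"dz":0,"turn":0}
    - {"fingers":1,"dx":-13,"dy":-1.5,"dz":0,"turn":0}
    - {"fingers":1,"dx":-13,"dy":-2,"dz":0,"turn":0}
    - {"fingers":1,"dx":0,"dy":0,"dz":0,"turn":0}

```text
clock: 10.18
position: [0.3194, -0.1833, 0.1962]
ee_rot: [-0.005, -0.468, 0.883, -0.001]
contact_force: [0.5, 0.8, -2.3]
width: 0.0201
```

Run:
```python
from h import *
im=get_image("top"); F,z,o=inscoop(im); print(F,z); [print(*r) for r in o]; save(im,"top7.png",(190,100,410,320),2.7)
s=get_state(); print(s["contact_force"])
```

```text
[ 0.32073874 -0.18350905 -0.59615162] 0.19640093660224703
0.76 [288.0, 239.0] scoop [0.034, -0.012] pan [-0.08, -0.124]
0.65 [267.0, 133.0] scoop [0.184, 0.141] pan [0.083, 0.046]
0.6 [279.0, 270.0] scoop [-0.024, -0.03] pan [-0.143, -0.144]
0.6 [289.0, 168.0] scoop [0.149, 0.064] pan [0.046, -0.039]
0.58 [332.0, 143.0] scoop [0.239, 0.024] pan [0.145, -0.082]
0.56 [255.0, 150.0] scoop [0.143, 0.141] pan [0.039, 0.045]
0.48 [263.0, 257.0] scoop [-0.022, 0.009] pan [-0.141, -0.101]
[-0.52910369  0.25617661 -1.81813176]
```

View pics/top7.png

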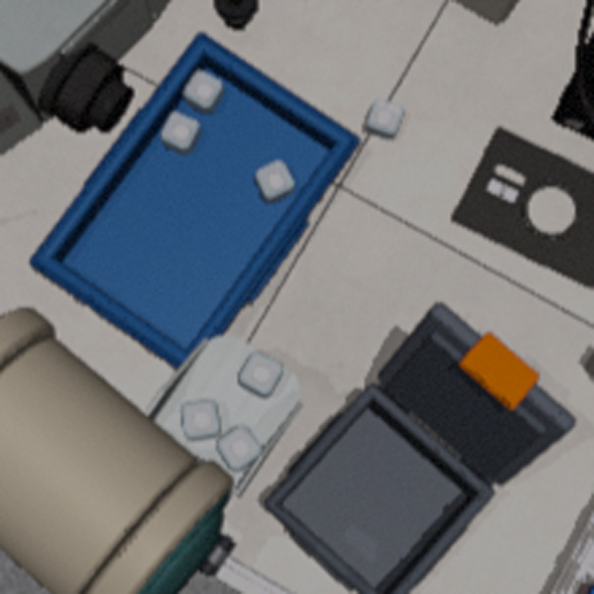

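Emit:
play_rows:
  series:
    - {"fingers":1,"dx":-1.5,"dy":0,"dz":0,"turn":0}
    - {"fingers":1,"dx":-3,"dy":0,"dz":0,"turn":-0.003}
    - {"fingers":1,"dx":-4.5,"dy":0,"dz":0,"turn":-0.006}
    - {"fingers":1,"dx":-6,"dy":-0.5,"dz":0,"turn":-0.009}
    - {"fingers":1,"dx":-7.5,"dy":-0.5,"dz":0,"turn":-0.01}
    - {"fingers":1,"dx":-9,"dy":-0.5,"dz":-0.5,"turn":-0.01}
    - {"fingers":1,"dx":-10,"dy":-0.5,"dz":-1,"turn":-0.01}
    - {"fingers":1,"dx":-11,"dy":-0.5,"dz":-1,"turn":-0.01}
    - {"fingers":1,"dx":-12,"dy":-1,"dz":-1,"turn":-0.01}
    - {"fingers":1,"dx":-12,"dy":-1,"dz":-1,"turn":-0.01}
    - {"fingers":1,"dx":-12,"dy":-1,"dz":-1,"turn":-0.01}
    - {"fingers":1,"dx":-12,"dy":-1,"dz":-1,"turn":-0.01}
    - {"fingers":1,"dx":-12,"dy":-1,"dz":-1,"turn":-0.01}
    - {"fingers":1,"dx":-12,"dy":-1,"dz":-1,"turn":-0.01}
    - {"fingers":1,"dx":-12,"dy":-1,"dz":-1,"turn":-0.005}
    - {"fingers":1,"dx":-12,"dy":0,"dz":0,"turn":0}
    - {"fingers":1,"dx":0,"dy":0,"dz":0,"turn":0}
    - {"fingers":1,"dx":0,"dy":0,"dz":0,"turn":0}

```text
clock: 11.78
position: [0.1588, -0.1904, 0.185]
ee_rot: [-0.005, -0.406, 0.914, -0.002]
contact_force: [-0.2, -1.1, -2.1]
width: 0.0201
```

Run:
```python
from h import *
im=get_image("top"); F,z,o=inscoop(im); print(F,z,loc(BOX,[F[0],F[1],0])); [print(*r) for r in o]; save(im,"top8.png",(190,200,410,420),2.7)
print(get_state()["qpos"])
```

```text
[ 0.15881199 -0.19011255 -0.73377861] 0.1849245180460442 [-0.22320295  0.00176611  0.        ]
0.75 [298.0, 335.0] scoop [0.029, -0.016] pan [-0.229, -0.251]
0.69 [271.0, 350.0] scoop [-0.026, 0.003] pan [-0.286, -0.224]
0.65 [284.0, 364.0] scoop [-0.028, -0.032] pan [-0.292, -0.261]
0.58 [258.0, 151.0] scoop [0.241, 0.28] pan [0.039, 0.038]
0.52 [292.0, 169.0] scoop [0.258, 0.205] pan [0.048, -0.045]
0.49 [330.0, 144.0] scoop [0.348, 0.184] pan [0.141, -0.08]
0.48 [263.0, 134.0] scoop [0.273, 0.296] pan [0.076, 0.051]
0.41 [344.0, 273.0] scoop [0.173, -0.003] pan [-0.073, -0.258]
[-1.14392768 -0.20664406  2.1637424  -0.00975832  1.18133204  1.16345653]
```

Emit:
play_rows:
  series:
    - {"fingers":1,"dx":7.3,"dy":-3.8,"dz":0,"turn":0.003}
    - {"fingers":1,"dx":11.8,"dy":-7.8,"dz":0,"turn":0.003}
    - {"fingers":1,"dx":16.3,"dy":-11.7,"dz":0,"turn":0.003}
    - {"fingers":1,"dx":20.8,"dy":-15.7,"dz":0,"turn":0.003}
    - {"fingers":1,"dx":21,"dy":-18.5,"dz":0,"turn":0}

```text
clock: 12.3
position: [0.2402, -0.246, 0.1844]
ee_rot: [-0.004, -0.413, 0.911, -0.001]
contact_force: [-0.4, -0.3, -1.6]
width: 0.0202
```

Emit:
play_rows:
  series:
    - {"fingers":1,"dx":17.5,"dy":-19.5,"dz":0,"turn":0}
    - {"fingers":1,"dx":-30.8,"dy":27.1,"dz":0,"turn":0}
    - {"fingers":1,"dx":-30.8,"dy":27.1,"dz":0,"turn":0}
    - {"fingers":1,"dx":-20,"dy":17.6,"dz":0,"turn":0}
    - {"fingers":1,"dx":0,"dy":0,"dz":0,"turn":0}
    - {"fingers":1,"dx":0,"dy":0,"dz":0,"turn":0}

```text
clock: 12.8
position: [0.1906, -0.2034, 0.1786]
ee_rot: [-0.003, -0.418, 0.908, 0.003]
contact_force: [-0.1, -0.9, -1.3]
width: 0.0201
```

```bash
cat > look.py <<'E'
from h import *
im=get_image("top"); F,z,o=inscoop(im); print(F,z,"box",loc(BOX,[F[0],F[1],0])); 
for r in o: print(*r,"box",np.round(loc(BOX,at_z(im,r[1],.03))[:2],3))
s=get_state(); print(s["contact_force"],s["clock"])
im=get_image("side")
for m in masks_of(im,"ice0"):
    if m["p"]>.3: print("side",round(m["p"],2),np.round(m["xy"]))
E
python3 look.py
```

```text
[ 0.19040074 -0.20289383 -0.70732819] 0.17848564922121896 box [-0.19104568  0.0130409   0.        ]
0.73 [340.0, 302.0] scoop [0.094, -0.051] pan [-0.126, -0.284] box [-0.01 -0.04]
0.67 [291.0, 167.0] scoop [0.235, 0.191] pan [0.05, -0.04] box [0.137 0.221]
0.66 [257.0, 148.0] scoop [0.221, 0.268] pan [0.044, 0.044] box [0.121 0.303]
0.65 [337.0, 273.0] scoop [0.133, -0.012] pan [-0.081, -0.247] box [0.03  0.002]
0.63 [318.0, 269.0] scoop [0.115, 0.02] pan [-0.096, -0.21] box [0.011 0.037]
0.62 [268.0, 133.0] scoop [0.258, 0.272] pan [0.085, 0.044] box [0.161 0.308]
0.61 [330.0, 144.0] scoop [0.323, 0.162] pan [0.142, -0.081] box [0.23  0.191]
0.55 [423.0, 240.0] scoop [0.288, -0.098] pan [0.076, -0.356] box [ 0.199 -0.087]
[ 0.04214613 -0.28793914 -1.65875389] 12.9
side 0.69 [248. 218.]
side 0.43 [347. 245.]
```

Run:
```python
from h import *
im=get_image("top"); m=[m for m in masks_of(im,"ice0") if abs(m["xy"][0]-330)<8 and abs(m["xy"][1]-144)<8][0]
X=at_z(im,m["xy"],.018); s=get_image("side"); q=[a for a in masks_of(s,"ice0") if abs(a["xy"][0]-248)<8]
print("cube top",X,loc(PAN,X)); 
if q: Y=at_z(s,q[0]["xy"],.015); print("side",Y,loc(PAN,Y))
ys,xs=np.where(m["region"]); print(cv2.minAreaRect(np.array([at_z(im,p,.02)[:2]*1000 for p in zip(xs,ys)],np.float32)))
for n,px in dict(graybox=(382,105),gb2=(305,65),tower=(400,145),tower2=(420,158),plate=(358,185),plate2=(370,150),bottle=(303,97)).items(): print(n,np.round(at_z(im,px,0),3))
wb=[.621,-.360,-.08]; 
for q in([.132,.042,0],[.132,-.042,0],[.037,.042,0],[.037,-.042,0]): print(np.round(wor(wb,q),3),np.round(proj(im,wor(wb,q))))
save(im,"top9.png",(270,40,430,200),3.7)
```

```text
cube top [ 0.63216181 -0.35278567  0.018     ] [ 0.14808641 -0.08146984  0.018     ]
side [ 0.58475692 -0.26939427  0.015     ] [ 0.06158284 -0.04001526  0.015     ]
((625.7674560546875, -352.33685302734375), (25.865934371948242, 29.112497329711914), 89.15963745117188)
graybox [ 0.722 -0.466  0.   ]
gb2 [ 0.818 -0.296  0.   ]
tower [ 0.629 -0.502  0.   ]
tower2 [ 0.6   -0.545  0.   ]
plate [ 0.54  -0.409  0.   ]
plate2 [ 0.619 -0.437  0.   ]
bottle [ 0.742 -0.291  0.   ]
[ 0.756 -0.329  0.   ] [[320.  91.]]
[ 0.749 -0.412  0.   ] [[357.  93.]]
[ 0.661 -0.321  0.   ] [[317. 132.]]
[ 0.655 -0.405  0.   ] [[355. 134.]]
```

View pics/top9.png

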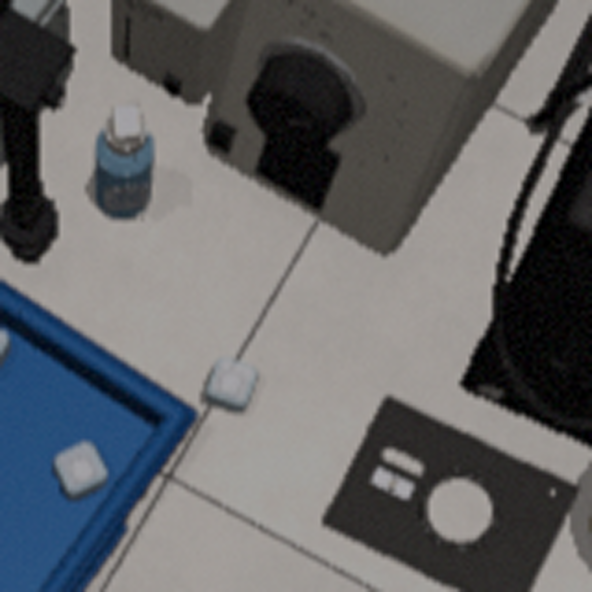

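Emit:
play_rows:
  series:
    - {"fingers":1,"dx":15,"dy":4,"dz":25,"turn":0.04}
    - {"fingers":1,"dx":25,"dy":2,"dz":15,"turn":0.04}
    - {"fingers":1,"dx":26,"dy":2,"dz":10,"turn":0.04}
    - {"fingers":1,"dx":26,"dy":2,"dz":10,"turn":0.04}
    - {"fingers":1,"dx":26,"dy":2,"dz":10,"turn":0.04}
    - {"fingers":1,"dx":26,"dy":1,"dz":5,"turn":0.04}
    - {"fingers":1,"dx":26,"dy":0,"dz":0,"turn":0.04}
    - {"fingers":1,"dx":26,"dy":-2,"dz":0,"turn":0.04}
    - {"fingers":1,"dx":26,"dy":-10,"dz":0,"turn":0.03}
    - {"fingers":1,"dx":26,"dy":-22,"dz":0,"turn":0}
    - {"fingers":1,"dx":26,"dy":-22,"dz":0,"turn":0}
    - {"fingers":1,"dx":20,"dy":-22,"dz":0,"turn":0}
    - {"fingers":1,"dx":10,"dy":-15,"dz":-10,"turn":0}
    - {"fingers":1,"dx":0,"dy":0,"dz":-25,"turn":0}
    - {"fingers":1,"dx":0,"dy":0,"dz":-25,"turn":0}
    - {"fingers":1,"dx":0,"dy":0,"dz":-15,"turn":0}
    - {"fingers":1,"dx":0,"dy":0,"dz":0,"turn":0}

```text
clock: 14.62
position: [0.5166, -0.287, 0.1774]
ee_rot: [-0.002, -0.577, 0.817, 0.0]
contact_force: [-0.9, 0.7, -1.8]
width: 0.0201
```

```bash
python3 look.py
```

```text
[ 0.51710008 -0.28732019 -0.34089808] 0.17860968347659611 box [0.10997945 0.16550117 0.        ]
0.74 [339.0, 272.0] scoop [-0.22, -0.12] pan [-0.078, -0.249] box [0.035 0.001]
0.73 [262.0, 133.0] scoop [-0.007, 0.113] pan [0.078, 0.055] box [0.153 0.317]
0.57 [257.0, 148.0] scoop [-0.04, 0.111] pan [0.044, 0.043] box [0.121 0.303]
0.53 [338.0, 302.0] scoop [-0.273, -0.138] pan [-0.128, -0.282] box [-0.013 -0.037]
0.44 [320.0, 268.0] scoop [-0.224, -0.084] pan [-0.093, -0.213] box [0.015 0.035]
[ 1.05020367  0.34986729 -1.9770409 ] 14.7167
side 0.57 [335. 246.]
side 0.53 [247. 218.]
side 0.4 [265. 200.]
```

Emit:
play_rows:
  series:
    - {"fingers":1,"dx":0,"dy":0,"dz":-18,"turn":0}
    - {"fingers":1,"dx":0,"dy":0,"dz":-12,"turn":0}
    - {"fingers":1,"dx":10,"dy":-5,"dz":0,"turn":0}
    - {"fingers":1,"dx":20,"dy":-9,"dz":0,"turn":0}
    - {"fingers":1,"dx":20,"dy":-9,"dz":0,"turn":0}
    - {"fingers":1,"dx":20,"dy":-9,"dz":0,"turn":0}
    - {"fingers":1,"dx":16,"dy":-7,"dz":0,"turn":0}
    - {"fingers":1,"dx":6,"dy":-3,"dz":0,"turn":0}
    - {"fingers":1,"dx":0,"dy":0,"dz":0,"turn":0}

```text
clock: 15.57
position: [0.6193, -0.3343, 0.169]
ee_rot: [0.004, -0.577, 0.816, -0.017]
contact_force: [-0.0, -1.0, -1.3]
width: 0.0199
```

```bash
python3 look.py | head -8
python3 - <<'E'
from h import *
im=get_image("side"); save(im,"side10.png",(170,100,330,260),3.7)
E
```

```text
[ 0.61872017 -0.33396529 -0.34015011] 0.16920297651739055 box [0.21708063 0.19762197 0.        ]
0.67 [336.0, 301.0] scoop [-0.384, -0.124] pan [-0.13, -0.277] box [-0.014 -0.033]
0.63 [330.0, 143.0] scoop [-0.089, -0.013] pan [0.143, -0.08] box [0.231 0.192]
0.47 [318.0, 268.0] scoop [-0.337, -0.07] pan [-0.096, -0.209] box [0.013 0.038]
0.42 [341.0, 275.0] scoop [-0.333, -0.117] pan [-0.079, -0.256] box [ 0.033 -0.006]
[-0.83920323  0.04132109 -1.99423739] 15.6667
side 0.74 [248. 219.]
side 0.65 [268. 200.]
```

```bash
cat >> h.py <<'E'
def pitch_fit(z_off=-.0915,show=True):
    F,z=tcpframe(); res=[]
    for n in("top","side"):
        im=get_image(n); ms=masks_of(im,"scoop")
        if not ms: print(n,"no scoop"); continue
        m=ms[0]["region"]&(im["pixels"].max(2)>90)
        if n=="top": 
            ys,xs=np.where(m); print(n,ms[0]["p"],m.sum(),"xy",ms[0]["xy"])
        best=[]
        for ph in np.arange(-.4,.41,.02):
            c,s=np.cos(ph),np.sin(ph)
            P=BOWL+[.082,0,z_off]; Q=np.c_[c*P[:,0]-s*P[:,2],P[:,1],s*P[:,0]+c*P[:,2]]
            S=sil(im,[Q+[0,0,z]],F); best.append(((S&m).sum()/(S|m).sum(),round(ph,2)))
        print(n,sorted(best)[::-1][:4])
E
python3 -c "
from h import *
pitch_fit(); print(get_state()['ee_rot'])"
```

```text
top 0.67 102 xy [355.8, 102.5]
top [(np.float64(0.05156335710367526), np.float64(-0.1)), (np.float64(0.05117038649972782), np.float64(-0.08)), (np.float64(0.05045625335480408), np.float64(-0.06)), (np.float64(0.050344462109167994), np.float64(-0.02))]
side [(np.float64(0.7612612612612613), np.float64(-0.02)), (np.float64(0.7602663706992231), np.float64(0.02)), (np.float64(0.7589285714285714), np.float64(0.0)), (np.float64(0.7403740374037404), np.float64(-0.04))]
[ 0.00330907 -0.57705792  0.81655121 -0.01540541]
```

```bash
python3 -c "
from h import *
F,z=tcpframe(); im=get_image('side'); m=masks_of(im,'scoop')[0]['region']; ys,xs=np.where(m); print(xs.min(),xs.max(),ys.min(),ys.max()); m=m&(im['pixels'].max(2)>90)
r=[]
for zo in np.arange(-.115,-.07,.003):
  for xo in np.arange(.07,.1,.004):
    for ph in (-.06,-.03,0,.03,.06):
      c,s=np.cos(ph),np.sin(ph); P=BOWL+[xo,0,zo]; Q=np.c_[c*P[:,0]-s*P[:,2],P[:,1],s*P[:,0]+c*P[:,2]]
      S=sil(im,[Q+[0,0,z]],F); r.append((round((S&m).sum()/(S|m).sum(),3),round(zo,4),round(xo,3),ph))
print(sorted(r)[::-1][:8])
"
```

```text
231 272 131 176
[(np.float64(0.793), np.float64(-0.088), np.float64(0.082), -0.03), (np.float64(0.791), np.float64(-0.088), np.float64(0.09), -0.06), (np.float64(0.79), np.float64(-0.088), np.float64(0.086), -0.06), (np.float64(0.784), np.float64(-0.085), np.float64(0.082), -0.06), (np.float64(0.783), np.float64(-0.085), np.float64(0.078), -0.06), (np.float64(0.782), np.float64(-0.091), np.float64(0.082), 0), (np.float64(0.78), np.float64(-0.085), np.float64(0.078), -0.03), (np.float64(0.78), np.float64(-0.091), np.float64(0.086), -0.03)]
```

Emit:
play_rows:
  series:
    - {"fingers":1,"dx":0,"dy":0,"dz":-10,"turn":0}
    - {"fingers":1,"dx":0,"dy":0,"dz":0,"turn":0}

```text
clock: 16.28
position: [0.6171, -0.3333, 0.1573]
ee_rot: [0.003, -0.577, 0.817, -0.016]
contact_force: [-0.9, 0.5, -1.6]
width: 0.0198
```

Emit:
play_rows:
  series:
    - {"fingers":1,"dx":4,"dy":-1.4,"dz":-10,"turn":0}
    - {"fingers":1,"dx":0,"dy":0,"dz":-15,"turn":0}
    - {"fingers":1,"dx":0,"dy":0,"dz":-15,"turn":0}
    - {"fingers":1,"dx":0,"dy":0,"dz":-10,"turn":0}
    - {"fingers":1,"dx":0,"dy":0,"dz":-5,"turn":0}
    - {"fingers":1,"dx":0,"dy":0,"dz":0,"turn":0}

```text
clock: 16.78
position: [0.6166, -0.3312, 0.095]
ee_rot: [0.001, -0.577, 0.817, -0.009]
contact_force: [-0.0, 0.1, -1.9]
width: 0.0198
```

Emit:
play_rows:
  series:
    - {"fingers":1,"dx":0,"dy":0,"dz":-2,"turn":0}
    - {"fingers":1,"dx":0,"dy":0,"dz":-1.5,"turn":0}
    - {"fingers":1,"dx":0,"dy":0,"dz":0,"turn":0}

```text
clock: 17.03
position: [0.6188, -0.3324, 0.0923]
ee_rot: [0.002, -0.577, 0.817, -0.011]
contact_force: [1.1, 0.3, -1.6]
width: 0.0201
```

```bash
python3 look.py | head -8;python3 -c "
from h import *
pitch_fit()"
```

```text
[ 0.61886907 -0.33256557 -0.3402805 ] 0.09253792797698855 box [0.21626766 0.19877109 0.        ]
0.64 [352.0, 117.0] scoop [0.004, -0.037] pan [0.216, -0.086] box [0.307 0.194]
0.54 [319.0, 268.0] scoop [-0.328, -0.075] pan [-0.093, -0.21] box [0.014 0.037]
0.48 [339.0, 300.0] scoop [-0.378, -0.135] pan [-0.125, -0.281] box [-0.009 -0.036]
0.44 [333.0, 148.0] scoop [-0.074, -0.022] pan [0.137, -0.092] box [0.227 0.18 ]
0.42 [341.0, 272.0] scoop [-0.323, -0.121] pan [-0.076, -0.252] box [ 0.037 -0.003]
[ 0.61237995 -0.44568296 -1.4949859 ] 17.1333
side 0.74 [246. 217.]
top 0.67 85 xy [351.3, 116.6]
top [(np.float64(0.047740292807129214), np.float64(-0.16)), (np.float64(0.04773869346733668), np.float64(-0.12)), (np.float64(0.04713375796178344), np.float64(-0.14)), (np.float64(0.04534313725490196), np.float64(-0.08))]
side [(np.float64(0.5312131919905771), np.float64(0.0)), (np.float64(0.5257611241217799), np.float64(0.02)), (np.float64(0.5215869311551925), np.float64(0.04)), (np.float64(0.5168018539976825), np.float64(-0.02))]
```

Emit:
play_rows:
  series:
    - {"fingers":1,"dx":-3.5,"dy":1.2,"dz":-0.5,"turn":0}
    - {"fingers":1,"dx":-7,"dy":2.5,"dz":0,"turn":0}
    - {"fingers":1,"dx":-7,"dy":2.5,"dz":0,"turn":0}
    - {"fingers":1,"dx":-6,"dy":2.1,"dz":0,"turn":0}
    - {"fingers":1,"dx":-3,"dy":1,"dz":0,"turn":0}
    - {"fingers":1,"dx":0,"dy":0,"dz":0,"turn":0}

```text
clock: 17.93
position: [0.5884, -0.3215, 0.092]
ee_rot: [0.001, -0.577, 0.817, -0.01]
contact_force: [-0.9, -0.4, -1.5]
width: 0.0203
```

```bash
python3 look.py | head -9
```

```text
[ 0.58866759 -0.32163028 -0.34027569] 0.09198561861658333 box [0.18637138 0.18702707 0.        ]
0.68 [321.0, 265.0] scoop [-0.291, -0.078] pan [-0.087, -0.211] box [0.021 0.038]
0.63 [340.0, 274.0] scoop [-0.294, -0.121] pan [-0.078, -0.253] box [ 0.033 -0.004]
0.48 [337.0, 304.0] scoop [-0.355, -0.135] pan [-0.133, -0.282] box [-0.017 -0.038]
0.38 [292.0, 165.0] scoop [-0.107, 0.051] pan [0.056, -0.039] box [0.142 0.222]
[ 0.70324054 -0.51607073 -1.64424646] 18.0333
side 0.75 [248. 217.]
side 0.61 [336. 245.]
```

Emit:
play_rows:
  series:
    - {"fingers":1,"dx":7.5,"dy":-2.7,"dz":5,"turn":0}
    - {"fingers":1,"dx":0,"dy":0,"dz":25,"turn":0}
    - {"fingers":1,"dx":0,"dy":0,"dz":25,"turn":0}
    - {"fingers":1,"dx":10,"dy":-25,"dz":5,"turn":0}
    - {"fingers":1,"dx":10,"dy":-25,"dz":0,"turn":0}
    - {"fingers":1,"dx":0,"dy":0,"dz":0,"turn":0}

```text
clock: 18.63
position: [0.6143, -0.3714, 0.1523]
ee_rot: [-0.001, -0.579, 0.816, -0.003]
contact_force: [0.1, -0.6, -1.2]
width: 0.0202
```

```bash
cat >> look.py <<'E'
im=get_image("top"); 
for m in masks_of(im,"ice0"):
    X=loc(PAN,at_z(im,m["xy"],.016))
    if X[1]<-.07 and X[1]>-.19: print("OUT",m["p"],m["xy"],np.round(X,3),np.round(loc(F,at_z(im,m["xy"],.016))-[.082,0,0],3),m["region"].sum())
E
python3 look.py
```

```text
[ 0.6143448  -0.36938994 -0.33657306] 0.15217311151508958 box [0.23719982 0.16813862 0.        ]
0.74 [340.0, 301.0] scoop [-0.389, -0.097] pan [-0.124, -0.284] box [-0.009 -0.039]
0.62 [318.0, 270.0] scoop [-0.346, -0.037] pan [-0.097, -0.212] box [0.009 0.036]
[ 0.44517347 -0.56864551 -2.33761244] 18.7333
side 0.75 [247. 218.]
side 0.73 [350. 248.]
side 0.64 [270. 204.]
side 0.56 [336. 245.]
```

Run:
```python
from h import *
F,z=tcpframe()
im=get_image("side"); im2=get_image("top")
for m in masks_of(im,"ice0"):
    X=at_z(im,m["xy"],.013); ys,xs=np.where(m["region"]); print(m["p"],m["xy"],xs.min(),xs.max(),ys.min(),ys.max(),"W",np.round(X,3),"pan",np.round(loc(PAN,X),3),"scoop",np.round(loc(F,X)-[.082,0,0],3))
m=masks_of(im2,"ice_pan"); print(m[0]["p"])
```

```text
0.76 [247.7, 216.9] 241 253 212 225 W [ 0.593 -0.281  0.013] pan [ 0.075 -0.045  0.013] scoop [-0.129  0.074  0.013]
0.62 [269.4, 207.0] 264 275 200 214 W [ 0.601 -0.35   0.013] pan [ 0.121 -0.097  0.013] scoop [-0.1    0.012  0.013]
0.46 [349.2, 246.8] 345 360 241 251 W [ 0.369 -0.376  0.013] pan [-0.055 -0.251  0.013] scoop [-0.31  -0.089  0.013]Traceback (most recent call last):
  File "<stdin>", line 6, in <module>
IndexError: list index out of range
```

Emit:
play_rows:
  series:
    - {"fingers":1,"dx":-16,"dy":1,"dz":0,"turn":0}
    - {"fingers":1,"dx":-15,"dy":0,"dz":0,"turn":0}
    - {"fingers":1,"dx":0,"dy":0,"dz":-5,"turn":0}
    - {"fingers":1,"dx":0,"dy":0,"dz":-20,"turn":0}
    - {"fingers":1,"dx":0,"dy":0,"dz":-20,"turn":0}
    - {"fingers":1,"dx":0,"dy":0,"dz":-10,"turn":0}
    - {"fingers":1,"dx":0,"dy":0,"dz":-3,"turn":0}
    - {"fingers":1,"dx":0,"dy":0,"dz":0,"turn":0}

```text
clock: 19.8
position: [0.5876, -0.367, 0.0967]
ee_rot: [0.003, -0.58, 0.815, -0.01]
contact_force: [0.2, -0.2, -0.7]
width: 0.0201
```

Run:
```python
from h import *
F,z=tcpframe(); print(F,z, "corner",loc(F,[.6062,-.3269,0]),"cube",loc(F,[.601,-.350,0])-[.082,0,0],get_state()["contact_force"])
im=get_image("side")
for m in masks_of(im,"ice0"):
    X=at_z(im,m["xy"],.013); print(m["p"],m["xy"],"pan",np.round(loc(PAN,X),3),"scoop",np.round(loc(F,X)-[.082,0,0],3))
```

```text
[ 0.5875831  -0.36702987 -0.33387111] 0.09667673336874529 corner [0.00443822 0.04401474 0.        ] cube [-0.07490471  0.02048625  0.        ] [ 0.16500233 -0.18682424 -0.65589751]
0.73 [245.3, 218.1] pan [ 0.07  -0.039  0.013] scoop [-0.108  0.09   0.013]
```

Emit:
play_rows:
  series:
    - {"fingers":1,"dx":-1.5,"dy":-4,"dz":-2,"turn":0}
    - {"fingers":1,"dx":-5,"dy":1.5,"dz":0,"turn":0}
    - {"fingers":1,"dx":-8,"dy":2.7,"dz":0,"turn":0}
    - {"fingers":1,"dx":-8,"dy":2.7,"dz":0,"turn":0}
    - {"fingers":1,"dx":-8,"dy":2.7,"dz":0,"turn":0}
    - {"fingers":1,"dx":-8,"dy":2.7,"dz":0,"turn":0}
    - {"fingers":1,"dx":-8,"dy":2.7,"dz":0,"turn":0}
    - {"fingers":1,"dx":-8,"dy":2.7,"dz":0,"turn":0}
    - {"fingers":1,"dx":-8,"dy":2.7,"dz":0,"turn":0}
    - {"fingers":1,"dx":-8,"dy":2.7,"dz":0,"turn":0}
    - {"fingers":1,"dx":-8,"dy":2.7,"dz":0,"turn":0}
    - {"fingers":1,"dx":-6,"dy":2,"dz":0,"turn":0}
    - {"fingers":1,"dx":-3,"dy":1,"dz":0,"turn":0}
    - {"fingers":1,"dx":7,"dy":-2.5,"dz":2,"turn":0}
    - {"fingers":1,"dx":0,"dy":0,"dz":25,"turn":0}
    - {"fingers":1,"dx":0,"dy":0,"dz":35,"turn":0}
    - {"fingers":1,"dx":0,"dy":0,"dz":20,"turn":0}

```text
clock: 21.32
position: [0.4947, -0.339, 0.1751]
ee_rot: [0.002, -0.58, 0.815, -0.003]
contact_force: [0.6, 0.1, -1.4]
width: 0.0202
```

```bash
python3 look.py
python3 - <<'E'
from h import *
im=get_image("side")
for m in masks_of(im,"ice0"):
    X=at_z(im,m["xy"],.013); print(m["p"],m["xy"],"pan",np.round(loc(PAN,X),3))
E
```

```text
[ 0.49623223 -0.34024462 -0.33441014] 0.1784975512113792 box [0.12927944 0.11198508 0.        ]
0.66 [340.0, 276.0] scoop [-0.223, -0.067] pan [-0.082, -0.255] box [ 0.03  -0.006]
0.62 [262.0, 133.0] scoop [-0.004, 0.169] pan [0.077, 0.053] box [0.153 0.317]
0.61 [314.0, 193.0] scoop [-0.086, 0.032] pan [0.032, -0.112] box [0.126 0.147]
0.58 [320.0, 271.0] scoop [-0.227, -0.028] pan [-0.098, -0.215] box [0.011 0.031]
0.57 [253.0, 148.0] scoop [-0.038, 0.176] pan [0.04, 0.051] box [0.115 0.31 ]
0.56 [291.0, 168.0] scoop [-0.053, 0.09] pan [0.049, -0.043] box [0.135 0.219]
0.55 [327.0, 198.0] scoop [-0.088, 0.004] pan [0.038, -0.142] box [0.136 0.119]
0.51 [340.0, 302.0] scoop [-0.271, -0.082] pan [-0.127, -0.285] box [-0.01 -0.04]
[ 0.19614322  0.08955042 -0.96113331] 21.4167
side 0.75 [292. 182.]
side 0.74 [245. 217.]
side 0.45 [284. 225.]
0.74 [247.9, 220.5] pan [ 0.059 -0.045  0.013]
0.6 [283.5, 224.9] pan [ 0.038 -0.123  0.013]
0.49 [353.7, 221.8] pan [ 0.047 -0.281  0.013]
0.46 [352.6, 247.9] pan [-0.059 -0.257  0.013]
0.24 [392.7, 208.2] pan [ 0.107 -0.388  0.013]
```

Emit:
play_rows:
  series:
    - {"fingers":1,"dx":3,"dy":0,"dz":25,"turn":0.115}
    - {"fingers":1,"dx":3,"dy":0,"dz":25,"turn":0.115}
    - {"fingers":1,"dx":0,"dy":-5,"dz":5,"turn":0.115}
    - {"fingers":1,"dx":0,"dy":-10,"dz":0,"turn":0.115}
    - {"fingers":1,"dx":-3,"dy":-13,"dz":0,"turn":0.115}
    - {"fingers":1,"dx":-5,"dy":-13,"dz":0,"turn":0.115}
    - {"fingers":1,"dx":-6,"dy":-14,"dz":0,"turn":0.115}
    - {"fingers":1,"dx":-6,"dy":-14,"dz":0,"turn":0.115}
    - {"fingers":1,"dx":-6,"dy":-14,"dz":0,"turn":0.115}
    - {"fingers":1,"dx":-6,"dy":-14,"dz":0,"turn":0.115}
    - {"fingers":1,"dx":-6,"dy":-12,"dz":0,"turn":0.115}
    - {"fingers":1,"dx":-5,"dy":-10,"dz":0,"turn":0.1}
    - {"fingers":1,"dx":0,"dy":0,"dz":0,"turn":0}

```text
clock: 22.8
position: [0.4498, -0.4567, 0.2096]
ee_rot: [0.003, 0.973, -0.232, -0.013]
contact_force: [0.1, -0.4, -1.7]
width: 0.0201
```

```bash
python3 look.py
python3 - <<'E'
from h import *
im=get_image("side")
for m in masks_of(im,"ice0"):
    X=at_z(im,m["xy"],.013); print(m["p"],m["xy"],"pan",np.round(loc(PAN,X),3))
E
```

```text
[ 0.45022937 -0.45541781  1.09855627] 0.20930038475933094 box [ 0.17083637 -0.00486589  0.        ]
0.73 [266.0, 135.0] scoop [0.205, -0.035] pan [0.079, 0.044] box [0.155 0.308]
0.71 [292.0, 168.0] scoop [0.13, 0.001] pan [0.051, -0.043] box [0.137 0.218]
0.65 [258.0, 147.0] scoop [0.207, -0.007] pan [0.047, 0.043] box [0.124 0.303]
[-1.20659261 -0.15722127 -1.17025201] 22.9
side 0.75 [284. 226.]
side 0.56 [349. 245.]
side 0.32 [123. 254.]
0.69 [283.0, 225.7] pan [ 0.034 -0.121  0.013]
0.65 [349.8, 247.5] pan [-0.057 -0.251  0.013]
0.62 [336.4, 244.9] pan [-0.047 -0.225  0.013]
```

Emit:
play_rows:
  series:
    - {"fingers":1,"dx":3,"dy":-12,"dz":0,"turn":0}
    - {"fingers":1,"dx":2,"dy":-8,"dz":-10,"turn":0}
    - {"fingers":1,"dx":0,"dy":0,"dz":-25,"turn":0}
    - {"fingers":1,"dx":0,"dy":0,"dz":-25,"turn":0}
    - {"fingers":1,"dx":0,"dy":0,"dz":-25,"turn":0}
    - {"fingers":1,"dx":0,"dy":0,"dz":-10,"turn":0}
    - {"fingers":1,"dx":0,"dy":0,"dz":0,"turn":0}

```text
clock: 23.78
position: [0.4592, -0.4741, 0.1139]
ee_rot: [0.004, 0.973, -0.232, -0.009]
contact_force: [-0.3, -0.2, -1.5]
width: 0.0199
```

Run:
```python
from h import *
F,z=tcpframe(); P=loc(PAN,[F[0],F[1],0]); print(F,z,"pan",P,"lip",loc(PAN,wor(F,[.132,0,0])),"box",loc(BOX,[F[0],F[1],0]),get_state()["contact_force"],get_state()["ee_rot"])
for n in("top","side"):
    im=get_image(n)
    for m in masks_of(im,"ice0"):
        X=at_z(im,m["xy"],.013); L=loc(PAN,X)
        if -.2<L[1]<-.08: print(n,m["p"],m["xy"],"pan",np.round(L,3))
pitch_fit()
```

```text
[ 0.45919436 -0.47405656  1.10207487] 0.11386135747283008 pan [ 0.075191   -0.27973891  0.        ] lip [ 0.05699634 -0.14899888  0.        ] box [ 0.18988016 -0.01293487  0.        ] [-0.25812834 -0.19039989 -1.51064427] [ 0.0042595   0.9726263  -0.23216305 -0.00895812]
top 0.44 [314.4, 193.3] pan [ 0.034 -0.113  0.013]
side 0.44 [282.8, 223.6] pan [ 0.043 -0.122  0.013]
top 0.77 551 xy [374.9, 206.1]
top [(np.float64(0.2957974137931034), np.float64(-0.4)), (np.float64(0.29452789699570814), np.float64(-0.38)), (np.float64(0.2944325481798715), np.float64(-0.36)), (np.float64(0.2922422954303932), np.float64(-0.34))]
side [(np.float64(0.47339322736696615), np.float64(-0.08)), (np.float64(0.47014413177762526), np.float64(-0.1)), (np.float64(0.47002067539627845), np.float64(-0.06)), (np.float64(0.46328071379547014), np.float64(-0.12))]
```

Emit:
play_rows:
  series:
    - {"fingers":1,"dx":0,"dy":0,"dz":-12,"turn":0}
    - {"fingers":1,"dx":0,"dy":0,"dz":-6,"turn":0}
    - {"fingers":1,"dx":0,"dy":0,"dz":-2,"turn":0}
    - {"fingers":1,"dx":0,"dy":0,"dz":-2,"turn":0}
    - {"fingers":1,"dx":0,"dy":0,"dz":0,"turn":0}

```text
clock: 24.6
position: [0.4622, -0.4781, 0.0993]
ee_rot: [0.009, 0.973, -0.233, -0.002]
contact_force: [-0.0, 0.3, 0.8]
width: 0.0198
```

Emit:
play_rows:
  series:
    - {"fingers":1,"dx":0,"dy":0,"dz":-2,"turn":0}
    - {"fingers":1,"dx":0,"dy":0,"dz":-3,"turn":0}
    - {"fingers":1,"dx":0,"dy":0,"dz":-3,"turn":0}
    - {"fingers":1,"dx":0,"dy":0,"dz":-3,"turn":0}
    - {"fingers":1,"dx":0,"dy":0,"dz":0,"turn":0}
  squeeze: 25

```text
clock: 25.02
position: [0.4633, -0.4809, 0.0921]
ee_rot: [0.011, 0.972, -0.233, 0.001]
contact_force: [-0.0, 0.8, -0.1]
width: 0.0202
```

Emit:
play_rows:
  series:
    - {"fingers":1,"dx":0,"dy":0,"dz":0,"turn":0}
    - {"fingers":1,"dx":-4,"dy":2.8,"dz":0,"turn":0}
    - {"fingers":1,"dx":-4,"dy":2.8,"dz":0,"turn":0}
    - {"fingers":1,"dx":2.3,"dy":3.3,"dz":0,"turn":0}
    - {"fingers":1,"dx":4.6,"dy":6.6,"dz":0,"turn":0}
    - {"fingers":1,"dx":4.6,"dy":6.6,"dz":0,"turn":0}
    - {"fingers":1,"dx":4.6,"dy":6.6,"dz":0,"turn":0}
    - {"fingers":1,"dx":4.6,"dy":6.6,"dz":0,"turn":0}
    - {"fingers":1,"dx":4.6,"dy":6.6,"dz":0,"turn":0}
  squeeze: 120

```text
clock: 25.77
position: [0.4816, -0.437, 0.0921]
ee_rot: [0.013, 0.972, -0.234, 0.001]
contact_force: [0.3, -1.6, 1.7]
width: 0.0198
```

```bash
cat > l2.py <<'E'
from h import *
F,z=tcpframe(); P=loc(PAN,[F[0],F[1],0]); s=get_state(); print(F,z,"pan",P,"lip",loc(PAN,wor(F,[.132,0,0])),"box",loc(BOX,[F[0],F[1],0]),s["contact_force"],s["ee_rot"],s["clock"])
for n in("top","side"):
    im=get_image(n)
    for m in masks_of(im,"ice0"):
        X=at_z(im,m["xy"],z-.0915+.014); L=loc(PAN,X)
        if -.2<L[1]<-.05: print(n,m["p"],m["xy"],"pan",np.round(L,3),"scoop",np.round(loc(F,X)-[.082,0,0],3))
E
python3 l2.py
```

```text
[ 0.48158259 -0.43695631  1.09931539] 0.09205163376309179 pan [ 0.07241765 -0.23649576  0.        ] lip [ 0.05458384 -0.10570602  0.        ] box [0.18217592 0.02970673 0.        ] [ 0.31793626 -1.55318898  1.6655128 ] [ 0.01257984  0.97225176 -0.23359424  0.00141385] 25.7667
side 0.57 [273.8, 226.8] pan [ 0.027 -0.1    0.015] scoop [0.059 0.026 0.015]
```

Emit:
play_rows:
  series:
    - {"fingers":1,"dx":0.5,"dy":5,"dz":0,"turn":0}
    - {"fingers":1,"dx":1.5,"dy":5.8,"dz":0,"turn":0}
    - {"fingers":1,"dx":2.2,"dy":5.8,"dz":0,"turn":0}
    - {"fingers":1,"dx":3.4,"dy":4.9,"dz":0,"turn":0}

```text
clock: 26.3
position: [0.4885, -0.4169, 0.0924]
ee_rot: [0.014, 0.972, -0.234, 0.002]
contact_force: [0.3, -0.9, 1.3]
width: 0.0201
```

```bash
python3 l2.py
```

```text
[ 0.48853267 -0.41685764  1.0979365 ] 0.09242776482218612 pan [ 0.0666618  -0.21602309  0.        ] lip [ 0.04900835 -0.08520889  0.        ] box [0.17411481 0.04938613 0.        ] [ 0.25051488 -0.89677515  1.3015911 ] [ 0.0139015   0.97207007 -0.23427274  0.00167732] 26.3
side 0.6 [272.5, 227.8] pan [ 0.023 -0.097  0.015] scoop [0.042 0.028 0.015]
side 0.45 [250.9, 217.8] pan [ 0.068 -0.052  0.015] scoop [ 0.081 -0.023  0.015]
side 0.17 [298.6, 219.2] pan [ 0.058 -0.158  0.015] scoop [-0.024  0.     0.015]
```

Emit:
play_rows:
  series:
    - {"fingers":1,"dx":2.5,"dy":5.5,"dz":0,"turn":0}
    - {"fingers":1,"dx":2.5,"dy":4.5,"dz":0,"turn":0}
    - {"fingers":1,"dx":1.5,"dy":2,"dz":0,"turn":0}

```text
clock: 26.75
position: [0.4933, -0.4091, 0.0938]
ee_rot: [0.019, 0.972, -0.233, 0.001]
contact_force: [-3.5, -4.2, 2.9]
width: 0.0199
```

```bash
python3 l2.py
```

```text
[ 0.49330126 -0.40911103  1.10085809] 0.09380068661457457 pan [ 0.06615982 -0.20694028  0.        ] lip [ 0.04812426 -0.07617821  0.        ] box [0.17257662 0.05835181 0.        ] [-3.5235687  -4.21479297  2.92555914] [ 1.86912666e-02  9.72330851e-01 -2.32858381e-01  5.71830863e-04] 26.75
top 0.53 [305.1, 190.3] pan [ 0.027 -0.093  0.016] scoop [0.036 0.023 0.016]
side 0.55 [271.1, 227.6] pan [ 0.021 -0.094  0.016] scoop [0.036 0.029 0.016]
```

Emit:
play_rows:
  series:
    - {"fingers":1,"dx":-0.4,"dy":-0.6,"dz":2,"turn":0}
    - {"fingers":1,"dx":0,"dy":0,"dz":3,"turn":0}
    - {"fingers":1,"dx":0,"dy":0,"dz":4,"turn":0}
    - {"fingers":1,"dx":0,"dy":0,"dz":2,"turn":0}

```text
clock: 27.28
position: [0.4908, -0.4081, 0.1008]
ee_rot: [0.017, 0.972, -0.233, -0.003]
contact_force: [-0.7, -0.7, -2.5]
width: 0.0196
```

```bash
python3 l2.py
```

```text
[ 0.49083442 -0.40807114  1.10079276] 0.100841514357196 pan [ 0.06354049 -0.20749325  0.        ] lip [ 0.04551348 -0.07673     0.        ] box [0.17003779 0.05750269 0.        ] [-0.65054721 -0.67699271 -2.5392287 ] [ 0.01735426  0.97235855 -0.23282688 -0.00305466] 27.2833
top 0.61 [305.6, 190.4] pan [ 0.026 -0.095  0.023] scoop [0.034 0.022 0.023]
side 0.54 [250.5, 217.3] pan [ 0.055 -0.05   0.023] scoop [ 0.075 -0.013  0.023]
```

Emit:
play_rows:
  series:
    - {"fingers":1,"dx":0,"dy":0,"dz":4,"turn":0}
    - {"fingers":1,"dx":0,"dy":0,"dz":5,"turn":0}
    - {"fingers":1,"dx":0,"dy":0,"dz":6,"turn":0}
    - {"fingers":1,"dx":0,"dy":0,"dz":6,"turn":0}
    - {"fingers":1,"dx":0,"dy":0,"dz":5,"turn":0}
    - {"fingers":1,"dx":0,"dy":0,"dz":2,"turn":0}

```text
clock: 27.98
position: [0.4908, -0.4081, 0.1327]
ee_rot: [0.017, 0.972, -0.233, -0.002]
contact_force: [-1.8, -0.5, -2.0]
width: 0.0201
```

```bash
python3 l2.py
```

```text
[ 0.49081296 -0.40812475  1.1001951 ] 0.13269282120934398 pan [ 0.06355344 -0.20754952  0.        ] lip [ 0.04560458 -0.07677553  0.        ] box [0.17005709 0.05744827 0.        ] [-1.75065563 -0.47699756 -2.02254881] [ 0.01743984  0.97228651 -0.23312896 -0.0023848 ] 27.9833
top 0.54 [302.5, 186.8] pan [ 0.023 -0.089  0.055] scoop [0.041 0.024 0.055]
side 0.74 [272.1, 211.1] pan [ 0.025 -0.096  0.055] scoop [0.034 0.023 0.055]
```

Emit:
play_rows:
  series:
    - {"fingers":1,"dx":0,"dy":0,"dz":4,"turn":0}
    - {"fingers":1,"dx":0,"dy":0,"dz":6,"turn":0}
    - {"fingers":1,"dx":0,"dy":0,"dz":6,"turn":0}
    - {"fingers":1,"dx":1.5,"dy":2.5,"dz":5,"turn":0}
    - {"fingers":1,"dx":6,"dy":9,"dz":2,"turn":0}
    - {"fingers":1,"dx":9,"dy":13,"dz":0,"turn":0}
    - {"fingers":1,"dx":9,"dy":13,"dz":0,"turn":0}

```text
clock: 28.77
position: [0.5162, -0.3685, 0.1561]
ee_rot: [0.015, 0.972, -0.236, -0.003]
contact_force: [0.8, -0.1, -1.7]
width: 0.0201
```

```bash
python3 l2.py
```

```text
[ 0.51622805 -0.3684628   1.09498646] 0.1560754147774953 pan [ 0.06180505 -0.16047576  0.        ] lip [ 0.04453758 -0.02961004  0.        ] box [0.16293266 0.10401262 0.        ] [ 0.82297908 -0.08731112 -1.72197811] [ 0.01509095  0.97171665 -0.23564189 -0.00345157] 28.7667
```

```bash
sed -i 's/-.2<L\[1\]<-.05/-.25<L[1]<.08 and abs(L[0])<.2/' l2.py; python3 l2.py
```

```text
[ 0.51584319 -0.36872824  1.09755238] 0.15571838697939852 pan [ 0.06164035 -0.1609133   0.        ] lip [ 0.04403715 -0.03009232  0.        ] box [0.16281911 0.1035591  0.        ] [-0.50003826 -0.46175246 -1.49021015] [ 0.01554603  0.97201107 -0.23438718 -0.00393061] 28.9667
top 0.55 [265.7, 135.4] pan [0.065 0.032 0.078] scoop [ 0.109 -0.029  0.078]
top 0.47 [320.5, 269.5] pan [-0.098 -0.214  0.078] scoop [-0.113  0.166  0.078]
top 0.44 [254.0, 144.7] pan [0.035 0.041 0.078] scoop [ 0.121 -0.001  0.078]
side 0.68 [350.8, 248.6] pan [-0.16  -0.226  0.078] scoop [-0.117  0.229  0.078]
side 0.55 [248.2, 218.5] pan [-0.045 -0.043  0.078] scoop [0.049 0.09  0.078]
side 0.38 [332.7, 243.8] pan [-0.143 -0.196  0.078] scoop [-0.089  0.208  0.078]
side 0.19 [250.2, 243.3] pan [-0.137 -0.044  0.078] scoop [0.06  0.181 0.078]
```

Emit:
play_rows:
  series:
    - {"fingers":1,"dx":6,"dy":8.6,"dz":0,"turn":0}
    - {"fingers":1,"dx":7,"dy":10,"dz":0,"turn":0}
    - {"fingers":1,"dx":7,"dy":10,"dz":0,"turn":0}
    - {"fingers":1,"dx":7,"dy":10,"dz":0,"turn":0}
    - {"fingers":1,"dx":6,"dy":8.6,"dz":0,"turn":0}
    - {"fingers":1,"dx":4.5,"dy":6.5,"dz":0,"turn":0}
    - {"fingers":1,"dx":3,"dy":4.3,"dz":0,"turn":0}
    - {"fingers":1,"dx":1.5,"dy":2.2,"dz":0,"turn":0}
    - {"fingers":1,"dx":0,"dy":0,"dz":0,"turn":0}

```text
clock: 29.92
position: [0.5615, -0.3023, 0.155]
ee_rot: [0.015, 0.972, -0.236, -0.004]
contact_force: [-0.0, 0.0, -1.7]
width: 0.0199
```

```bash
python3 l2.py
python3 - <<'E'
from h import *
a=get_image("top"); b=get_image("side"); 
v=np.hstack([a["pixels"][90:330,190:430],b["pixels"][100:340,160:400]])[:,:,::-1]
cv2.imwrite("pics/tb11.png",cv2.resize(v,(800,400),interpolation=cv2.INTER_CUBIC))
E
```

```text
[ 0.56152371 -0.3023189   1.09494985] 0.1550370165554104 pan [ 0.06128035 -0.0803107   0.        ] lip [0.04401767 0.05055565 0.        ] box [0.15323662 0.18359088 0.        ] [-8.17076448e-04  1.21186776e-02 -1.65867312e+00] [ 0.01468241  0.97171843 -0.23564809 -0.00420564] 29.9167
top 0.58 [262.6, 169.8] pan [ 0.002 -0.004  0.078] scoop [0.001 0.049 0.078]
top 0.53 [319.3, 267.8] pan [-0.097 -0.21   0.078] scoop [-0.19   0.174  0.078]
side 0.36 [336.0, 245.5] pan [-0.148 -0.201  0.078] scoop [-0.174  0.223  0.078]
```

Emit:
play_rows:
  series:
    - {"fingers":1,"dx":-23.5,"dy":-33.8,"dz":0,"turn":0}
    - {"fingers":1,"dx":-23.5,"dy":-33.8,"dz":0,"turn":0}
    - {"fingers":1,"dx":-23.5,"dy":-33.8,"dz":0,"turn":0}
    - {"fingers":1,"dx":0,"dy":0,"dz":10,"turn":0}
    - {"fingers":1,"dx":0,"dy":0,"dz":10,"turn":0}

```text
clock: 30.63
position: [0.4866, -0.4082, 0.1735]
ee_rot: [0.014, 0.972, -0.236, -0.005]
contact_force: [0.5, 0.2, -1.8]
width: 0.02
```

```bash
python3 look.py
```

```text
[ 0.48705598 -0.4096006   1.0951306 ] 0.17580587273958187 box [0.16821183 0.05385827 0.        ]
0.72 [337.0, 276.0] scoop [-0.097, 0.156] pan [-0.085, -0.249] box [ 0.026 -0.002]
0.59 [266.0, 136.0] scoop [0.153, -0.03] pan [0.078, 0.044] box [0.153 0.306]
0.54 [259.0, 162.0] scoop [0.14, 0.025] pan [0.021, 0.021] box [0.101 0.279]
0.49 [255.0, 149.0] scoop [0.16, 0.004] pan [0.04, 0.046] box [0.116 0.305]
0.42 [339.0, 304.0] scoop [-0.124, 0.203] pan [-0.131, -0.285] box [-0.015 -0.041]
[ 0.65512682  0.20087934 -1.04416583] 30.7333
side 0.57 [334. 246.]
side 0.54 [350. 249.]
side 0.53 [248. 219.]
side 0.35 [256. 238.]
```

Emit:
play_rows:
  series:
    - {"fingers":1,"dx":2,"dy":3,"dz":15,"turn":-0.12}
    - {"fingers":1,"dx":2,"dy":3,"dz":15,"turn":-0.12}
    - {"fingers":1,"dx":2,"dy":4,"dz":10,"turn":-0.12}
    - {"fingers":1,"dx":0,"dy":5,"dz":5,"turn":-0.12}
    - {"fingers":1,"dx":0,"dy":5,"dz":0,"turn":-0.12}
    - {"fingers":1,"dx":0,"dy":5,"dz":0,"turn":-0.12}
    - {"fingers":1,"dx":0,"dy":7,"dz":0,"turn":-0.12}
    - {"fingers":1,"dx":0,"dy":10,"dz":0,"turn":-0.12}
    - {"fingers":1,"dx":0,"dy":14,"dz":0,"turn":-0.12}
    - {"fingers":1,"dx":0,"dy":18,"dz":0,"turn":-0.12}
    - {"fingers":1,"dx":-5,"dy":22,"dz":0,"turn":-0.12}
    - {"fingers":1,"dx":-5,"dy":26,"dz":0,"turn":-0.12}
    - {"fingers":1,"dx":-6,"dy":28,"dz":0,"turn":-0.12}
    - {"fingers":1,"dx":-6,"dy":28,"dz":0,"turn":-0.12}
    - {"fingers":1,"dx":-6,"dy":28,"dz":0,"turn":0}
    - {"fingers":1,"dx":-6,"dy":28,"dz":0,"turn":0}
    - {"fingers":1,"dx":-6,"dy":24,"dz":0,"turn":0}
    - {"fingers":1,"dx":0,"dy":0,"dz":0,"turn":0}

```text
clock: 32.43
position: [0.4564, -0.1144, 0.2092]
ee_rot: [-0.002, -0.449, 0.893, 0.022]
contact_force: [-0.2, 0.8, -1.9]
width: 0.0201
```

```bash
python3 look.py; python3 l2.py | head -1; python3 -c "
from h import *
pitch_fit()"
```

```text
[ 0.45736972 -0.11628277 -0.63923701] 0.20931414820873034 box [-0.04785705  0.25443461  0.        ]
0.73 [341.0, 273.0] scoop [-0.029, -0.26] pan [-0.076, -0.254] box [ 0.036 -0.004]
0.7 [264.0, 135.0] scoop [0.1, 0.016] pan [0.077, 0.049] box [0.152 0.311]
0.65 [318.0, 269.0] scoop [-0.05, -0.221] pan [-0.097, -0.21] box [0.011 0.037]
0.51 [259.0, 162.0] scoop [0.049, -0.009] pan [0.02, 0.022] box [0.101 0.279]
0.5 [257.0, 148.0] scoop [0.07, 0.011] pan [0.044, 0.044] box [0.121 0.303]
0.48 [290.0, 168.0] scoop [0.076, -0.066] pan [0.048, -0.041] box [0.134 0.221]
0.43 [338.0, 303.0] scoop [-0.078, -0.289] pan [-0.131, -0.283] box [-0.014 -0.038]
[ 0.12491283 -0.64384153 -1.57041385] 32.5333
side 0.6 [336. 245.]
side 0.58 [224. 222.]
side 0.58 [249. 218.]
side 0.56 [351. 246.]
[ 0.45949836 -0.12095686 -0.64421683] 0.20959844183175516 pan [-0.12596948  0.0104575   0.        ] lip [0.00593911 0.00554601 0.        ] box [-0.04317112  0.25233216  0.        ] [-0.06082444  0.46337695 -2.73560751] [-0.00121404 -0.4469295   0.89436273  0.01917979] 32.7333
top 0.69 1513 xy [243.3, 181.2]
top [(np.float64(0.6574923547400612), np.float64(-0.04)), (np.float64(0.6566317626527051), np.float64(-0.02)), (np.float64(0.6488120950323975), np.float64(0.02)), (np.float64(0.6477272727272727), np.float64(-0.06))]
side [(np.float64(0.40078431372549017), np.float64(-0.08)), (np.float64(0.3982919254658385), np.float64(-0.06)), (np.float64(0.3964451313755796), np.float64(-0.04)), (np.float64(0.39346811819595645), np.float64(-0.02))]
```

Emit:
play_rows:
  series:
    - {"fingers":1,"dx":-5,"dy":-3,"dz":-10,"turn":0.02}
    - {"fingers":1,"dx":-5,"dy":-3,"dz":-20,"turn":0.017}
    - {"fingers":1,"dx":0,"dy":0,"dz":-25,"turn":0}
    - {"fingers":1,"dx":0,"dy":0,"dz":-15,"turn":0}
    - {"fingers":1,"dx":0,"dy":0,"dz":-10,"turn":0}
    - {"fingers":1,"dx":0,"dy":0,"dz":0,"turn":0}

```text
clock: 33.63
position: [0.45, -0.1281, 0.1285]
ee_rot: [0.0, -0.464, 0.886, 0.017]
contact_force: [-0.4, 0.6, -1.1]
width: 0.02
```

```bash
python3 l2.py
```

```text
[ 0.44996501 -0.12808004 -0.60641398] 0.1284916147355861 pan [-0.12973671 -0.0008311   0.        ] lip [ 0.00226326 -0.00075374  0.        ] box [-0.04562163  0.24068658  0.        ] [-0.42596454  0.61480971 -1.05971643] [ 3.92947632e-04 -4.63763160e-01  8.85795780e-01  1.70121161e-02] 33.6333
top 0.56 [255.0, 150.0] pan [0.033 0.038 0.051] scoop [0.08  0.039 0.051]
top 0.53 [259.6, 164.0] pan [0.013 0.013 0.051] scoop [0.061 0.014 0.051]
top 0.52 [318.0, 267.6] pan [-0.096 -0.208  0.051] scoop [-0.048 -0.207  0.051]
top 0.52 [264.8, 136.0] pan [0.069 0.039 0.051] scoop [0.117 0.04  0.051]
top 0.51 [293.5, 168.2] pan [ 0.046 -0.05   0.051] scoop [ 0.094 -0.05   0.051]
side 0.69 [348.7, 247.7] pan [-0.116 -0.234  0.051] scoop [-0.068 -0.233  0.051]
side 0.61 [335.5, 246.7] pan [-0.112 -0.209  0.051] scoop [-0.064 -0.208  0.051]
```

Emit:
play_rows:
  series:
    - {"fingers":1,"dx":-2,"dy":1.2,"dz":-8,"turn":0}
    - {"fingers":1,"dx":0,"dy":0,"dz":-8,"turn":0}
    - {"fingers":1,"dx":0,"dy":0,"dz":-4,"turn":0}
    - {"fingers":1,"dx":0,"dy":0,"dz":-2,"turn":0}
    - {"fingers":1,"dx":0,"dy":0,"dz":0,"turn":0}
  squeeze: 30

```text
clock: 34.25
position: [0.4521, -0.1285, 0.1099]
ee_rot: [0.004, -0.464, 0.886, 0.012]
contact_force: [-0.7, -0.7, -1.6]
width: 0.02
```

```bash
python3 l2.py
```

```text
[ 0.45209101 -0.12846195 -0.60564984] 0.10986173143569995 pan [-1.27772655e-01  6.78950864e-05  0.00000000e+00] lip [0.00422722 0.00024612 0.        ] box [-0.04377337  0.24180445  0.        ] [-0.69549829 -0.68496149 -1.63579595] [ 0.00432711 -0.46409347  0.88569608  0.01187333] 34.25
top 0.75 [267.0, 135.6] pan [0.077 0.04  0.032] scoop [0.123 0.04  0.032]
top 0.72 [258.8, 164.0] pan [0.016 0.018 0.032] scoop [0.061 0.018 0.032]
top 0.59 [290.4, 168.1] pan [ 0.046 -0.042  0.032] scoop [ 0.092 -0.043  0.032]
top 0.46 [255.1, 148.9] pan [0.038 0.044 0.032] scoop [0.084 0.044 0.032]
top 0.45 [278.8, 160.7] pan [ 0.046 -0.013  0.032] scoop [ 0.091 -0.013  0.032]
top 0.43 [318.3, 270.0] pan [-0.098 -0.211  0.032] scoop [-0.053 -0.212  0.032]
side 0.57 [244.7, 216.9] pan [ 0.042 -0.037  0.032] scoop [ 0.087 -0.038  0.032]
side 0.54 [335.0, 245.0] pan [-0.077 -0.216  0.032] scoop [-0.031 -0.216  0.032]
```

Emit:
play_rows:
  series:
    - {"fingers":1,"dx":-3.5,"dy":2.4,"dz":-1,"turn":0}
    - {"fingers":1,"dx":0,"dy":0,"dz":-4,"turn":0}
    - {"fingers":1,"dx":0,"dy":0,"dz":-3,"turn":0}
    - {"fingers":1,"dx":0,"dy":0,"dz":-2,"turn":0}
    - {"fingers":1,"dx":0,"dy":0,"dz":-1,"turn":0}
    - {"fingers":1,"dx":0,"dy":0,"dz":0,"turn":0}

```text
clock: 34.95
position: [0.4526, -0.1283, 0.1022]
ee_rot: [0.008, -0.465, 0.886, 0.006]
contact_force: [-0.3, -0.7, 0.3]
width: 0.0198
```

```bash
python3 l2.py
```

```text
[ 0.45257365 -0.12831301 -0.60458407] 0.10223100358728873 pan [-0.12746118  0.00046553  0.        ] lip [0.00453843 0.00078443 0.        ] box [-0.04350945  0.24223512  0.        ] [-0.29327924 -0.74186     0.33073686] [ 0.0077     -0.46452642  0.88550328  0.00631293] 34.95
top 0.73 [291.4, 170.1] pan [ 0.045 -0.045  0.025] scoop [ 0.091 -0.046  0.025]
top 0.7 [320.3, 269.3] pan [-0.094 -0.214  0.025] scoop [-0.049 -0.215  0.025]
top 0.62 [254.2, 149.0] pan [0.039 0.047 0.025] scoop [0.084 0.046 0.025]
top 0.62 [264.2, 133.5] pan [0.079 0.049 0.025] scoop [0.125 0.048 0.025]
top 0.5 [259.9, 162.5] pan [0.021 0.02  0.025] scoop [0.067 0.019 0.025]
side 0.58 [247.2, 218.2] pan [ 0.049 -0.043  0.025] scoop [ 0.094 -0.044  0.025]
```

Emit:
play_rows:
  series:
    - {"fingers":0.4,"dx":0,"dy":0,"dz":0,"turn":0}
    - {"fingers":-0.2,"dx":0,"dy":0,"dz":0,"turn":0}
    - {"fingers":-0.6,"dx":0,"dy":0,"dz":0,"turn":0}
    - {"fingers":-0.6,"dx":0,"dy":0,"dz":0,"turn":0}
    - {"fingers":-0.6,"dx":0,"dy":0,"dz":20,"turn":0}
    - {"fingers":-0.6,"dx":0,"dy":0,"dz":40,"turn":0}
    - {"fingers":-0.6,"dx":0,"dy":0,"dz":40,"turn":0}
    - {"fingers":-0.6,"dx":0,"dy":0,"dz":40,"turn":0}
    - {"fingers":-0.6,"dx":0,"dy":0,"dz":20,"turn":0}
    - {"fingers":1,"dx":0,"dy":0,"dz":0,"turn":0}

```text
clock: 35.98
position: [0.4457, -0.1246, 0.2639]
ee_rot: [0.003, -0.464, 0.886, 0.014]
contact_force: [0.5, -0.2, -0.0]
width: 0.0576
```

```bash
python3 look.py
python3 - <<'E'
from h import *
im=get_image("top"); m=masks_of(im,"scoop")[0]; bm=m["region"]&(im["pixels"].max(2)>90)
f=fit(im,"bowl",bm,[.51,-.175,-.6],.01); print(m["p"],f,loc(PAN,[*f[0][:2],0]))
l=masks_of(im,"box_lid")[0]["region"]
for n in("top","side"):
    i=im if n=="top" else get_image("side"); M=[q for q in masks_of(i,"box_lid")][0]["region"]; r=[]
    for th in np.arange(1.5,2.2,.03):
        u=np.array([-np.cos(th),0,np.sin(th)]); v=np.array([np.sin(th),0,np.cos(th)])
        P=np.array([np.array([.061,y,.075])+a*u+b*v for a in(0,.122) for y in(-.061,.061) for b in(0,.014)])
        S=sil(i,[P],BOX); r.append((round((S&M).sum()/(S|M).sum(),3),round(th,2)))
    print(n,sorted(r)[::-1][:3])
E
```

```text
[ 0.44518767 -0.12433785 -0.60583079] 0.26239398168437145 box [-0.05168023  0.24033958  0.        ]
0.73 [258.0, 162.0] scoop [0.044, -0.009] pan [0.02, 0.024] box [0.099 0.281]
0.7 [293.0, 168.0] scoop [0.072, -0.067] pan [0.052, -0.044] box [0.138 0.216]
0.65 [256.0, 148.0] scoop [0.063, 0.009] pan [0.042, 0.045] box [0.119 0.305]
0.61 [336.0, 302.0] scoop [-0.085, -0.267] pan [-0.132, -0.278] box [-0.016 -0.034]
0.55 [319.0, 268.0] scoop [-0.053, -0.209] pan [-0.094, -0.21] box [0.014 0.037]
0.51 [340.0, 276.0] scoop [-0.043, -0.247] pan [-0.082, -0.255] box [ 0.03  -0.006]
0.48 [245.0, 194.0] scoop [-0.018, -0.024] pan [-0.053, 0.006] box [0.029 0.255]
[-0.85707382 -0.06765646 -0.52663049] 36.0833
side 0.51 [360. 222.]
side 0.48 [245. 219.]
side 0.45 [352. 248.]
side 0.38 [337. 244.]
0.69 (array([ 0.5193212 , -0.17324538, -0.6037387 ]), np.float64(0.792)) [-0.04700753  0.00163295  0.        ]
top [(np.float64(0.892), np.float64(1.77)), (np.float64(0.888), np.float64(1.74)), (np.float64(0.864), np.float64(1.8))]
side [(np.float64(0.893), np.float64(1.77)), (np.float64(0.892), np.float64(1.8)), (np.float64(0.892), np.float64(1.74))]
```

Emit:
play_rows:
  series:
    - {"fingers":1,"dx":0,"dy":-20,"dz":5,"turn":0}
    - {"fingers":1,"dx":0,"dy":-36,"dz":0,"turn":0}
    - {"fingers":1,"dx":0,"dy":-36,"dz":0,"turn":0}
    - {"fingers":1,"dx":0,"dy":-36,"dz":0,"turn":0}
    - {"fingers":1,"dx":0,"dy":-36,"dz":0,"turn":0}
    - {"fingers":1,"dx":0,"dy":-36,"dz":0,"turn":0}
    - {"fingers":1,"dx":0,"dy":-36,"dz":0,"turn":0}
    - {"fingers":1,"dx":0,"dy":-36,"dz":0,"turn":0}
    - {"fingers":1,"dx":0,"dy":-30,"dz":0,"turn":0}
    - {"fingers":1,"dx":0,"dy":-15,"dz":0,"turn":0}
    - {"fingers":1,"dx":0,"dy":0,"dz":0,"turn":0}
  squeeze: 40

```text
clock: 37.5
position: [0.4407, -0.4545, 0.2615]
ee_rot: [0.0, -0.466, 0.885, 0.019]
contact_force: [-0.2, -0.1, 0.0]
width: 0.0
```

Emit:
play_rows:
  series:
    - {"fingers":1,"dx":6,"dy":0,"dz":-25,"turn":0}
    - {"fingers":1,"dx":4,"dy":4,"dz":-30,"turn":0}
    - {"fingers":1,"dx":0,"dy":2,"dz":-25,"turn":0}
    - {"fingers":1,"dx":0,"dy":0,"dz":-12,"turn":0}
    - {"fingers":1,"dx":0,"dy":0,"dz":0,"turn":0}
    - {"fingers":1,"dx":-11,"dy":10,"dz":0,"turn":0}
    - {"fingers":1,"dx":-11,"dy":10,"dz":0,"turn":0}
    - {"fingers":1,"dx":-11,"dy":10,"dz":0,"turn":0}
    - {"fingers":1,"dx":-11,"dy":10,"dz":0,"turn":0}

```text
clock: 38.25
position: [0.4086, -0.4039, 0.1668]
ee_rot: [0.002, -0.466, 0.884, 0.019]
contact_force: [0.3, -0.6, 0.2]
width: 0.0004
```

Emit:
play_rows:
  series:
    - {"fingers":1,"dx":-11,"dy":10,"dz":0,"turn":0}
    - {"fingers":1,"dx":-11,"dy":10,"dz":0,"turn":0}
    - {"fingers":1,"dx":-11,"dy":10,"dz":0,"turn":0}
    - {"fingers":1,"dx":-11,"dy":10,"dz":0,"turn":0}
    - {"fingers":1,"dx":-11,"dy":10,"dz":0,"turn":0}
    - {"fingers":1,"dx":-11,"dy":10,"dz":0,"turn":0}
    - {"fingers":1,"dx":-8,"dy":7,"dz":0,"turn":0}
    - {"fingers":1,"dx":0,"dy":0,"dz":0,"turn":0}
    - {"fingers":1,"dx":0,"dy":0,"dz":0,"turn":0}

```text
clock: 39.0
position: [0.3331, -0.3283, 0.1769]
ee_rot: [0.004, -0.468, 0.883, 0.013]
contact_force: [0.2, 0.6, 0.6]
width: -0.0001
```

```bash
cat > lid.py <<'E'
from h import *
F,z=tcpframe(); print("box",loc(BOX,[F[0],F[1],0]),z,get_state()["contact_force"],get_state()["clock"])
for n in("top","side"):
    i=get_image(n); q=masks_of(i,"box_lid")
    if not q: print("none"); continue
    M=q[0]["region"]; r=[]
    for th in np.arange(-.02,2.1,.03):
        u=np.array([-np.cos(th),0,np.sin(th)]); v=np.array([np.sin(th),0,np.cos(th)])
        P=np.array([np.array([.061,y,.075])+a*u+b*v for a in(0,.122) for y in(-.061,.061) for b in(0,.014)])
        S=sil(i,[P],BOX); r.append((round((S&M).sum()/(S|M).sum(),3),round(th,2)))
    print(n,q[0]["p"],sorted(r)[::-1][:3])
E
python3 lid.py
```

```text
box [-0.00107247  0.01318367  0.        ] 0.17686332923838782 [0.22017131 0.59145719 0.58692677] 39.0
top 0.73 [(np.float64(0.251), np.float64(-0.02)), (np.float64(0.249), np.float64(0.01)), (np.float64(0.247), np.float64(0.04))]
side 0.66 [(np.float64(0.806), np.float64(0.19)), (np.float64(0.804), np.float64(0.16)), (np.float64(0.796), np.float64(0.13))]
```

Emit:
play_rows:
  series:
    - {"fingers":1,"dx":-21,"dy":10,"dz":0,"turn":0}
    - {"fingers":1,"dx":-21,"dy":9,"dz":0,"turn":0}
    - {"fingers":1,"dx":0,"dy":0,"dz":0,"turn":0}
    - {"fingers":1,"dx":0,"dy":0,"dz":0,"turn":0}

```text
clock: 39.53
position: [0.293, -0.3125, 0.1754]
ee_rot: [0.005, -0.469, 0.883, 0.013]
contact_force: [0.4, -0.3, -0.4]
width: -0.0001
```

```bash
python3 lid.py
```

```text
box [-0.04166256 -0.00147012  0.        ] 0.1754455410240224 [ 0.43579795 -0.28443042 -0.37810406] 39.5333
none
side 0.58 [(np.float64(0.535), np.float64(-0.02)), (np.float64(0.509), np.float64(0.01)), (np.float64(0.484), np.float64(0.04))]
```

Emit:
play_rows:
  series:
    - {"fingers":1,"dx":0,"dy":0,"dz":-30,"turn":0}
    - {"fingers":1,"dx":0,"dy":0,"dz":-28,"turn":0}
    - {"fingers":1,"dx":0,"dy":0,"dz":-8,"turn":0}
    - {"fingers":1,"dx":0,"dy":0,"dz":-4,"turn":0}
    - {"fingers":1,"dx":0,"dy":0,"dz":-3,"turn":0}

```text
clock: 40.15
position: [0.298, -0.3169, 0.1022]
ee_rot: [0.005, -0.47, 0.883, 0.008]
contact_force: [-0.6, -0.1, 0.6]
width: -0.0001
```

Emit:
play_rows:
  series:
    - {"fingers":1,"dx":-5,"dy":5,"dz":-3,"turn":0}
    - {"fingers":1,"dx":0,"dy":0,"dz":-3,"turn":0}
    - {"fingers":1,"dx":0,"dy":0,"dz":-3,"turn":0}

```text
clock: 40.4
position: [0.2966, -0.3159, 0.1006]
ee_rot: [0.006, -0.47, 0.883, 0.003]
contact_force: [-5.2, 7.4, 26.1]
width: -0.0
```

Emit:
play_rows:
  series:
    - {"fingers":1,"dx":0,"dy":0,"dz":10,"turn":0}
    - {"fingers":1,"dx":0,"dy":0,"dz":35,"turn":0}
    - {"fingers":1,"dx":0,"dy":0,"dz":40,"turn":0}
    - {"fingers":1,"dx":0,"dy":0,"dz":40,"turn":0}
    - {"fingers":1,"dx":-10,"dy":-35,"dz":10,"turn":0}
    - {"fingers":1,"dx":-10,"dy":-38,"dz":0,"turn":0}
    - {"fingers":1,"dx":-10,"dy":-38,"dz":0,"turn":0}
    - {"fingers":1,"dx":-10,"dy":-38,"dz":0,"turn":0}
    - {"fingers":1,"dx":-10,"dy":-35,"dz":0,"turn":0}
    - {"fingers":1,"dx":0,"dy":0,"dz":0,"turn":0}
    - {"fingers":1,"dx":0,"dy":0,"dz":0,"turn":0}

```text
clock: 41.32
position: [0.2434, -0.5067, 0.2593]
ee_rot: [0.006, -0.473, 0.881, -0.011]
contact_force: [0.2, 0.4, -0.2]
width: -0.0003
```

```bash
python3 lid.py; python3 look.py
python3 - <<'E'
from h import *
a=get_image("top"); b=get_image("side")
for l in("wash_bottle","lab_timer"): print(l,masks_of(a,l)[0]["xy"],masks_of(b,l)[0]["xy"])
m=masks_of(a,"scoop")[0]; bm=m["region"]&(a["pixels"].max(2)>90); f=fit(a,"bowl",bm,[.51,-.175,-.6],.01); print(f,loc(PAN,[*f[0][:2],0]))
v=np.hstack([a["pixels"][90:330,180:420],b["pixels"][110:350,180:420]])[:,:,::-1]
cv2.imwrite("pics/final.png",cv2.resize(v,(800,400),interpolation=cv2.INTER_CUBIC))
E
```

```text
box [ 0.04948109 -0.17999661  0.        ] 0.25933853206991075 [ 0.20372025  0.41893352 -0.19635046] 41.3167
top 0.97 [(np.float64(0.941), np.float64(0.01)), (np.float64(0.941), np.float64(-0.02)), (np.float64(0.94), np.float64(0.04))]
side 0.9 [(np.float64(0.832), np.float64(0.04)), (np.float64(0.831), np.float64(0.01)), (np.float64(0.828), np.float64(-0.02))]
[ 0.24448587 -0.50403704 -0.58271642] 0.2589155412361107 box [ 0.04850896 -0.17729043  0.        ]
0.73 [268.0, 134.0] scoop [0.058, 0.429] pan [0.083, 0.041] box [0.16  0.306]
0.65 [291.0, 170.0] scoop [0.024, 0.358] pan [0.046, -0.043] box [0.132 0.216]
0.61 [256.0, 149.0] scoop [0.023, 0.432] pan [0.042, 0.044] box [0.118 0.303]
0.48 [259.0, 165.0] scoop [-0.0, 0.412] pan [0.016, 0.02] box [0.096 0.275]
[0.22391561 0.38924364 0.47006764] 41.6167
wash_bottle [147.0, 186.0] [121.9, 257.2]
lab_timer [422.4, 241.5] [384.7, 205.4]
(array([ 0.51863762, -0.1732419 , -0.56242511]), np.float64(0.8378661087866108)) [-0.04757098  0.00124589  0.        ]
```

View pics/final.png

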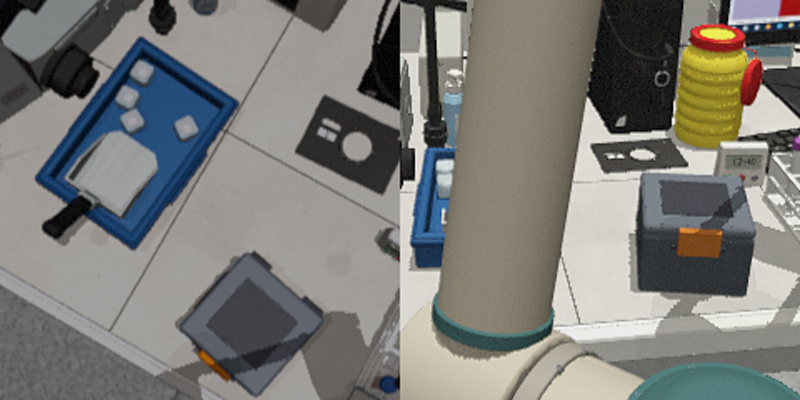

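Final picture: the scoop stands level in the near half of the pan (crop about 110,175). Four cubes lie in the far half (143,72 / 127,97 / 132,120 / 187,127). The table is clear. The lid is down with its orange tab over the front rim (crop 213,362 from the top, 700,242 from the side).

```bash
python3 -c "
from rig import *
print(sign_off())"
```

```text
the job is handed in; nothing more can be done
None
```

The job is handed in at about 42 s of the 61 s allowed: three ice cubes are in the sample box, the lid is shut, and the scoop is back in the pan. `sign_off()` gave no verdict.

**What I did**
- I gripped the scoop by its handle, scooped, and threw three cubes into the box with a quick forward-and-back stroke.
- One cube fell onto the table while I was lifting the scoop. I raked it beside the pan with the scoop, scooped it against the pan's outer wall and dropped it back in the pan. The gripper was never meant to touch ice and no contact showed, though fingertip force on ice is not something I could measure.
- I stood the scoop in the near half of the pan, pushed the lid over from behind and pressed it down.

**Last checks**
- **Cubes:** all seven are accounted for. Three were seen in the box just before the lid closed, and four are in the pan now, with none on the table.
- **Lid:** the top camera fits 0.01 rad. The side camera's best fit is 0.04 rad, with a nearly flat match. At the press of about 26 N the fingertips were at 90 mm, which matches the shut lid's 89 mm.
- **Scoop:** it stands at about x -48, y +1 mm in the pan.
- **Bottle and timer:** the wash bottle looks unmoved. The timer's detected centre shifted by about 3 pixels in the top view and 9 in the side view. I put the side shift down to the closed lid changing what is visible, but I did not confirm that. I never meant to touch the timer.

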